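Clamp a wheel rim on the bench mandrel with a capstan nut and turning bar

ROBOT

A 7-joint arm with a two-finger parallel gripper is mounted at the origin on a cart in front of the work surface, level with it; the furniture and walls round the work are solid. World frame = base frame: x ahead of the robot, y to its left, z up, the work surface at z = 0. Lengths are in m, angles in rad, forces in N, time in s.
With the tool pointing down it reaches from about 0.4 to 0.875 m from the base axis. Payload 19.3 kg.
Tool frame: the origin (TCP) lies midway between the tips of the shut fingers; the grasp point (between the pads) lies bot.pinch_z behind it (bot.pinch_z is the distance from the TCP to the grasp point, in m); z points along the fingers, y is the line along which they close (so a half turn about z gives the same grasp; the last joint's range is limited). The gripper opens to 85 mm and grips with 20 to 120 N. Pads are 22 mm wide; open, the fingers measure 114 mm over their backs; the gripper's body (76 mm by 85 mm) begins 54 mm behind the grasp point. The pads swing forward as they close: fully open they stand 13 mm farther back than shut.
Start: joints at [1.191, 0.521, -0.036, 1.599, 0.021, 1.021, -0.113], TCP at [0.191, -0.595, 0.231] pointing down, gripper open.
Joint ranges: [-2.91, 2.91], [-0.3, 2.13], [-1.5, 1.42], [0.17, 2.43], [-1.26, 4.41], [0.16, 1.93], [-2.52, 2.52]. Speed limits (rad/s): [1.89, 1.89, 2.39, 2.39, 3.01, 3.01, 3.01].

INTERFACE

Orientations are given as [roll, pitch, yaw] about the fixed x, y, z axes, in that order (R = Rz(yaw) Ry(pitch) Rx(roll)).
In Python, from workcell import readout, grab_frame, camera_info, workorder, bot gives the robot as it stands. The module is installed in compiled form; this text tells all that it offers.
- The arm moves only by the tool drive_tool, never from a script. Its argument "targets" is a list of rows, each an object of numbers: "dx", "dy", "dz": the shift along the tool's x, y, z as a fraction of full scale; "yaw": the turn about the tool's z as a fraction of full scale; "fingers": the closure, from 0 (fully open) to 1 (shut). In form: [{"dx": .., "dy": .., "dz": .., "yaw": .., "fingers": ..}, ...]. A call has 1 to 20 rows; each row shifts and turns the commanded pose from where the row before left it, along the tool's axes as they then stand; what a row does not reach is not made up. Full scale, the value 1, is 0.1 m for a shift and 90 degrees for a turn. A row lasts 1/10 s, in which the tool goes at most 50 mm and 8.59 degrees, less where a joint would pass 70% of its speed; a pose out of reach is approached as far as the arm can. A call with a number of a shift or a turn outside -1 to 1 is refused whole. A call with a gripper value outside its range is refused whole. The fingers move at their own pace and stop on an object; "squeeze" is the grip in N (left out, the last holds). Time passes only in rows, so rows that do not move let the fingers close. It gives the time, the measured TCP pose, the force, the opening and the grip force at its end, in the units of the state.
- readout.observe(): the state, without advancing time (a new reading comes with each control period).
- grab_frame(name): name is "scene" or "top" or "wrist"; returns the picture (420x560x3 uint8, blue, green, red); there is no depth.
- camera_info(name): a dict with "fx", "fy", "cx", "cy" (pixels), "T" (4x4, takes a point from camera to world coordinates); the wrist camera has in their place "hand_eye" (4x4, takes a point from camera to tool coordinates, whose origin is the TCP and whose axes are the flange's). Camera axes: x right, y up, looking along -z (the intrinsics and any distortion apply to the point x, -y, -z); pixel columns grow to the right and rows downward; lengths in m; the calibration is good to about 2 mm. The wrist camera is an equidistant fisheye: a pixel r from the principal point sees the ray r / f radians off the axis. A picture is of the moment at which its call begins: read the wrist's pose just before it. camera_info takes no time and is no camera call.
- workorder.job_done(): hands the job in; it is judged then, once.
The state is a dict: "clock": time; "qpos": joint angles; "qd": joint speeds; "joint_efforts": joint torques, N m; "position": TCP position; "tool_rot": TCP orientation; "force": force on the tool from outside, world axes, zero at the start; "moment": the same for the moment, N m; "grip_width": finger opening in m; "finger_force": force on a finger pad.
Only numpy, scipy, OpenCV 4.12 (cv2) and the standard library are available. Lean on these libraries where they do the work, as an engineer would, in place of code of your own. Each camera call takes 0.05 s, during which the arm holds its last target. There are 200 camera calls.

TASK

The wheel rim on the bench mandrel is about to be wire-brushed, but its round capstan nut is only finger tight: tighten the nut fully home (clockwise from above) with the turning bar, in two or more strokes, drawing the bar right out between them to set it in a hole that is better placed; do not push the nut round with the gripper. The bar's square grip sits sunk in its stowage channel, so first lift the bar out by its round shank, lay it flat on the bench and let go, then take it again by the square grip. When the nut is tight, draw the bar out and leave it lying flat on the bench, and do not knock over the can of rubber cement.

Things in the scene. Friction and masses are not known exactly. Their poses are not given: they have to be found in the camera images.
- mandrel: Bench mandrel, bolted down: green base plate 190 x 190 x 12 mm, an upright threaded spindle 30 mm thick whose top is 191 mm above the bench, and on it a pale grey steel wheel rim lying flat (220 mm across its flanges, from 26 to 122 mm above the bench). Origin on the spindle's axis at bench level, z up.
- nut_seat (a point): Point on the spindle's axis, 118 mm above the bench: the top of the steel clamping flange in the middle of the rim, on which the nut's underside comes to rest.
- ring_nut (a joint): Turn of the capstan nut on the spindle, rad: negative while loose (starts between -2.7 and -2.1), growing as the nut turns clockwise seen from above, 0 at the hard stop where it is tight on the flange. The thread drops the nut 6 mm a turn (2.0 to 2.6 mm in all). It needs about 0.4 N m to turn and stays where it is left.
- nut_middle (a point): Centre of the dark grey steel nut (90 mm across, 36 mm high), on the spindle's axis at the height of the holes: 136 mm above the bench when tight, up to 139 mm when loose. Its x axis points along one of the six holes and turns with the nut.
- nut_hole (a point): Mouth of one of the nut's six equal radial holes, which are level and 60 degrees apart: 45 mm from the axis, countersunk to 21 mm, then 15 mm wide, blind, 28 mm deep (bottom 17 mm from the axis). Push the bar in nearly to the bottom before swinging it.
- turning_bar: Loose steel turning bar, 185 mm long, 0.25 kg. Dark square grip 80 mm long and 16 x 16 mm, then a bright round shank 12 mm thick and 105 mm long with a bevelled tip. Origin under the middle of the square grip, on its underside; x axis along the bar towards the tip. Its axis lies 8 mm above the origin; its centre of mass 25 mm from the grip's middle towards the tip.
- bar_grip (a point): Middle of the square grip, on the bar's axis (40 mm from the bar's blunt end, 145 mm from the tip).
- bar_shank (a point): Point on the shank's axis 75 mm from the grip's middle towards the tip, free of the channel: where to take the bar out of it.
- bar_tip (a point): Tip of the round shank, on the bar's axis, the end that goes in the nut's holes.
- bar_rest: Blue steel stowage channel screwed to the bench, 85 mm long, 25 mm wide, open above and at its +x end. The bar's grip lies in it, tip towards the channel's x axis: floor 24 mm, side walls up to 41 mm above the bench, 19 mm between the walls. Foot plate 51 x 62 x 3 mm. Origin at bench level under the channel's middle.
- cement_can: Loose standing orange and blue screw-top can of rubber cement, 63 mm thick and 139 mm tall, to the left of the rim. Origin at the centre of its underside, z up.
- tyre_spreader: Fixed tyre spreader at the front left of the bench, to be kept clear of: two upright arms with black rollers, joined by a handle at the top, stand 240 mm ahead of its origin (world x 0.44 to 0.46), between world y 0.20 and 0.40, and reach 480 mm above the bench. A lamp cable about 250 mm high lies left of it.
Mind the look-alikes: they are no part of the job. Leave any yellow look-alike of the cement_can alone.

How it is judged:
By the outcome, as a careful person would: the job done as asked, in the order asked, and still so for the second after the job is handed in, with the robot touching nothing.
It also fails if it takes over 72 s, if anything falls off the work surface, if the arm or the gripper's body presses on something with over 40 N, if the wrist force passes 120 N, or if a joint passes its speed limit or range.

## Working session

There is one attempt and no reset: what is moved stays moved. The work goes in short steps, Python scripts to look and compute and a tool call to move; the robot and the scene stay as the last step left them, time stands still between calls to the robot, and variables do not carry over. Pictures are saved under pics/ and viewed, at most 10 in all, crops included, and the job is handed in when it is done.

Besides the shell and the picture viewer there is one more tool, called after ">>>" by a JSON object that holds its "name" and its "arguments", one argument or row to a line. drive_tool: Moves the arm, as the interface text tells. Shift numbers are shares of 0.1 m and turn numbers shares of 90 degrees, none past 1 either way. Its arguments: {"type":"object","properties":{"targets":{"type":"array","items":{"type":"object","properties":{"dx":{"type":"number","minimum":-1,"maximum":1},"dy":{"type":"number","minimum":-1,"maximum":1},"dz":{"type":"number","minimum":-1,"maximum":1},"yaw":{"type":"number","minimum":-1,"maximum":1},"fingers":{"type":"number"}}}},"squeeze":{"type":"number"}},"required":["targets"]}

```bash
ls; mkdir -p pics
cat > h.py <<'E'
import numpy as np, cv2
from scipy.spatial.transform import Rotation as R
from workcell import readout, grab_frame, camera_info, workorder, bot
def ray(name,u,v,st=None):
    c=camera_info(name)
    x=(u-c['cx'])/c['fx'];y=(v-c['cy'])/c['fy']
    if 'hand_eye' in c:
        st=st or readout.observe()
        r=np.hypot(x,y);s=np.sin(r)/r if r>1e-9 else 1
        d=np.array([x*s,-y*s,-np.cos(r)])
        T=np.eye(4);T[:3,:3]=R.from_euler('xyz',st['tool_rot']).as_matrix();T[:3,3]=st['position'];T=T@c['hand_eye']
    else:
        d=np.array([x,-y,-1.]);T=np.array(c['T'])
    d=T[:3,:3]@d
    return T[:3,3],d/np.linalg.norm(d)
def onz(name,u,v,z,st=None):
    o,d=ray(name,u,v,st);return o+d*(z-o[2])/d[2]
def pix(name,p,st=None):
    c=camera_info(name);T=np.array(c['T']) if 'T' in c else None
    if T is None:
        st=st or readout.observe();T=np.eye(4);T[:3,:3]=R.from_euler('xyz',st['tool_rot']).as_matrix();T[:3,3]=st['position'];T=T@c['hand_eye']
    q=np.linalg.inv(T)@np.append(p,1);x,y,z=q[0],-q[1],-q[2]
    if 'hand_eye' in c:
        r=np.hypot(x,y);a=np.arctan2(r,z);return c['cx']+c['fx']*a*x/r,c['cy']+c['fy']*a*y/r
    return c['cx']+c['fx']*x/z,c['cy']+c['fy']*y/z
E
python3 - <<'E'
from h import *
print(readout.observe(),bot.pinch_z)
for n in('scene','top','wrist'):
    c=camera_info(n);print(n,{k:np.round(v,4).tolist() for k,v in c.items() if not isinstance(v,str)})
a=grab_frame('scene');b=grab_frame('top')
cv2.imwrite('pics/scene0.png',a);cv2.imwrite('pics/top0.png',b)
cv2.imwrite('pics/wrist0.png',grab_frame('wrist'))
E
```

```text
pics
{'clock': 0.0, 'qpos': array([ 1.19080559,  0.52201991, -0.03633395,  1.59999741,  0.02116013,
        1.02110477, -0.11282072]), 'qd': array([ 0.00084216, -0.00025721,  0.00202707,  0.00107612,  0.00065283,
       -0.00033493, -0.00054961]), 'joint_efforts': array([-1.27291074e-03, -9.27108335e+01,  1.97933793e+00, -3.69945002e+01,
        1.78616925e-02,  8.03861883e-03, -2.28555905e-05]), 'position': array([ 0.1904128 , -0.59493275,  0.23072577]), 'tool_rot': array([-3.14044709e+00,  4.48955562e-05,  3.09744710e-01]), 'force': array([ 0.2070434 ,  0.08151698, -0.61666363]), 'moment': array([-0.04546251, -0.02369882,  0.0402559 ]), 'finger_force': 0.0, 'grip_width': 0.08554373773406704} 0.0187
scene {'fx': 381.008, 'fy': 381.008, 'cx': 284.0991, 'cy': 208.6084, 'T': [[-0.7882, 0.5152, -0.3365, 0.0988], [-0.6154, -0.6597, 0.4313, 0.5654], [0.0003, 0.5471, 0.8371, 1.0146], [0.0, 0.0, 0.0, 1.0]]}
top {'fx': 441.2026, 'fy': 441.2026, 'cx': 271.8838, 'cy': 216.4889, 'T': [[0.0245, 0.9816, -0.1894, 0.2419], [-0.9997, 0.0225, -0.0126, 0.0797], [-0.0081, 0.1896, 0.9818, 1.2763], [0.0, 0.0, 0.0, 1.0]]}
wrist {'fx': 325.1923, 'fy': 325.1923, 'cx': 283.1673, 'cy': 209.8275, 'hand_eye': [[0.0003, 0.9612, 0.2757, 0.0705], [1.0, -0.0004, 0.0002, -0.0006], [0.0002, 0.2757, -0.9612, -0.1428], [0.0, 0.0, 0.0, 1.0]]}
```

View pics/top0.png

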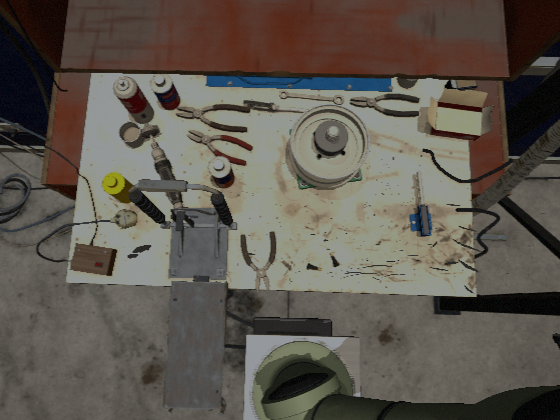

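View pics/scene0.png

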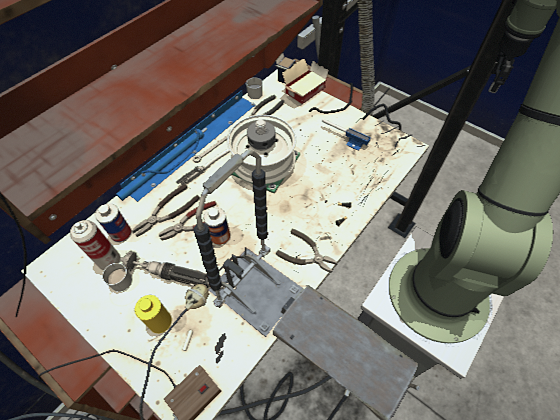

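The top view shows the rim near (328,145), the nut near (330,137), and the bar from (418,175) to (424,235) in the blue channel. The can is at (222,172). The scene view agrees. Next I'll zoom in on the nut and bar.

Run:
```python
from h import *
a=cv2.imread('pics/scene0.png');b=cv2.imread('pics/top0.png')
A=cv2.resize(b[105:205,280:380],(400,400),interpolation=cv2.INTER_CUBIC)
B=cv2.resize(b[160:260,380:480],(400,400),interpolation=cv2.INTER_CUBIC)
cv2.imwrite('pics/c1.png',np.hstack([A,B]))
b2=b.astype(int)
# blue channel mask in top
hsv=cv2.cvtColor(b,cv2.COLOR_BGR2HSV)
m=cv2.inRange(hsv,(100,120,40),(125,255,255));m[:, :380]=0;m[:180]=0;m[260:]=0
ys,xs=np.nonzero(m);print('blue',xs.min(),xs.max(),ys.min(),ys.max(),cv2.minAreaRect(np.c_[xs,ys].astype(np.float32)))
print('rough nut',onz('top',330,137,.155),'bar tip',onz('top',418,174,.032),'grip end',onz('top',425,235,.04),'can',onz('top',222,165,.139))
```

```text
blue 410 431 206 234 ((420.3292541503906, 220.4634246826172), (29.043495178222656, 20.20897102355957), 83.6598129272461)
rough nut [ 0.67853362 -0.05632236  0.155     ] bar tip [ 0.61794503 -0.32770133  0.032     ] grip end [ 0.4370596  -0.33797525  0.04      ] can [0.59910643 0.23174597 0.139     ]
```

View pics/c1.png

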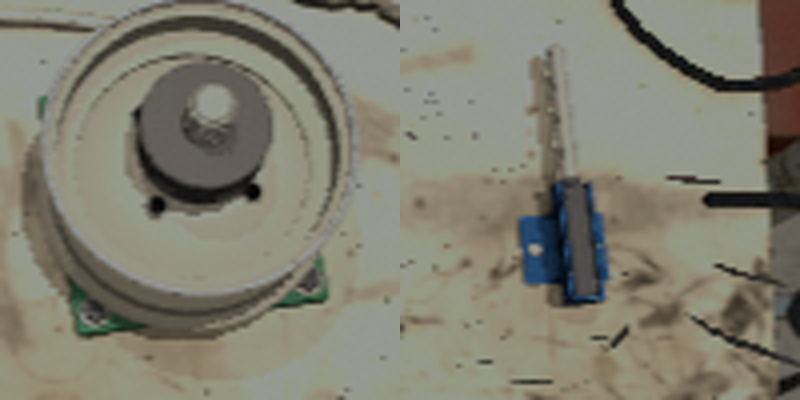

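The crop shows the nut's top at about (331,136) in the full image. The bar runs from its tip at (418.5,172) to its blunt end at (426,233), in the channel. I'll move over the bar for a closer wrist view.

>>> {"name": "drive_tool", "arguments": {
  "targets": [
    {"dx":0.287,"dy":-0.131,"fingers":0},
    {"dx":0.287,"dy":-0.131},
    {"dx":0.287,"dy":-0.131},
    {"dx":0.287,"dy":-0.131},
    {"dx":0.287,"dy":-0.131},
    {"dx":0.287,"dy":-0.131},
    {"dx":0.287,"dy":-0.131},
    {"dx":0.287,"dy":-0.131},
    {"dx":0.287,"dy":-0.131},
    {"dx":0.287,"dy":-0.131},
    {"dx":0.287,"dy":-0.131},
    {"dx":0.287,"dy":-0.131},
    {"yaw":0.082},
    {"yaw":0.082},
    {},
    {},
    {}
  ]
}}

```text
invalid input
```

>>> {"name": "drive_tool", "arguments": {
  "targets": [
    {"dx":0.287,"dy":-0.131,"dz":0,"yaw":0,"fingers":0},
    {"dx":0.287,"dy":-0.131,"dz":0,"yaw":0,"fingers":0},
    {"dx":0.287,"dy":-0.131,"dz":0,"yaw":0,"fingers":0},
    {"dx":0.287,"dy":-0.131,"dz":0,"yaw":0,"fingers":0},
    {"dx":0.287,"dy":-0.131,"dz":0,"yaw":0,"fingers":0},
    {"dx":0.287,"dy":-0.131,"dz":0,"yaw":0,"fingers":0},
    {"dx":0.287,"dy":-0.131,"dz":0,"yaw":0,"fingers":0},
    {"dx":0.287,"dy":-0.131,"dz":0,"yaw":0,"fingers":0},
    {"dx":0.287,"dy":-0.131,"dz":0,"yaw":0,"fingers":0},
    {"dx":0.287,"dy":-0.131,"dz":0,"yaw":0,"fingers":0},
    {"dx":0.287,"dy":-0.131,"dz":0,"yaw":0,"fingers":0},
    {"dx":0.287,"dy":-0.131,"dz":0,"yaw":0,"fingers":0},
    {"dx":0,"dy":0,"dz":0,"yaw":0.082,"fingers":0},
    {"dx":0,"dy":0,"dz":0,"yaw":0.082,"fingers":0},
    {"dx":0,"dy":0,"dz":0,"yaw":0,"fingers":0},
    {"dx":0,"dy":0,"dz":0,"yaw":0,"fingers":0}
  ]
}}

```text
clock: 1.75
position: [0.4706, -0.3405, 0.2312]
tool_rot: [-3.142, 0.0, 0.056]
force: [-0.0, 0.1, -0.4]
grip_width: 0.0856
finger_force: 0.0
```

```bash
cat >> h.py <<'E'
def snap(name,f):
    st=readout.observe();i=grab_frame(name);cv2.imwrite('pics/'+f+'.png',i);return st,i
def delta(x,y,z,yawdeg=None):
    "tool-axis shift (units of .1 m) and tool yaw (units of 90deg) from now to the target; shift made before the turn"
    st=readout.observe();M=R.from_euler('xyz',st['tool_rot']).as_matrix();d=M.T@(np.array([x,y,z])-st['position'])*10
    return np.round(d,3), None if yawdeg is None else round(-(yawdeg-np.degrees(st['tool_rot'][2]))/90,3), np.round(st['position'],4), round(np.degrees(st['tool_rot'][2]),2)
E
python3 - <<'E'
from h import *
st,i=snap('wrist','w1')
E
```

```text
(no output)
```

View pics/w1.png

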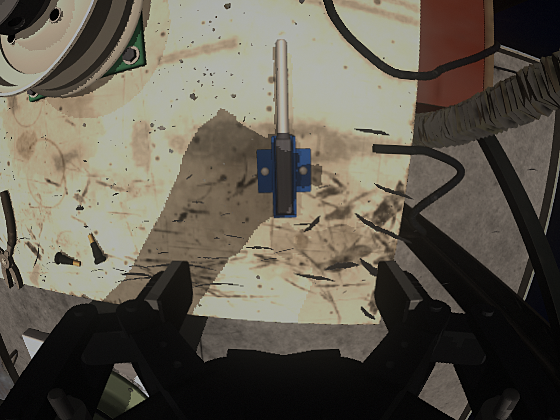

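The wrist view shows the tip at (281,40), the end of the shank at (283,135) and the blunt end near (285,212). The image right is world -y.

Run:
```python
from h import *
i=cv2.imread('pics/w1.png');st=readout.observe()
g=cv2.cvtColor(i,cv2.COLOR_BGR2HSV)
for v in (50,60,75,90,105,120,125,150,180,200):
    print(v,i[v,268:302:2].mean(axis=1).astype(int) if 0 else [tuple(p) for p in i[v,272:298:3].tolist()])
for n,u,v,z in (('tip',281,39,.032),('sh',282,90,.032),('junc',283,134,.038),('blunt',285,213,.040)):
    print(n,onz('wrist',u,v,z,st).round(4))
print('top: tip',onz('top',418.7,172,.032),'blunt',onz('top',426,233.5,.04))
```

```text
50 [(151, 165, 165), (73, 85, 93), (129, 144, 160), (181, 179, 176), (126, 140, 155), (151, 162, 159), (167, 177, 175), (165, 177, 175), (167, 176, 174)]
60 [(179, 184, 180), (70, 85, 96), (129, 143, 158), (179, 179, 176), (131, 146, 160), (125, 150, 153), (143, 172, 175), (167, 178, 176), (166, 178, 177)]
75 [(161, 187, 185), (104, 127, 142), (125, 140, 152), (174, 179, 177), (137, 151, 166), (78, 90, 99), (147, 174, 177), (165, 178, 176), (163, 178, 176)]
90 [(169, 180, 178), (101, 124, 141), (118, 132, 145), (174, 180, 177), (142, 157, 173), (86, 98, 105), (148, 175, 176), (168, 178, 176), (166, 179, 177)]
105 [(161, 181, 178), (85, 104, 120), (114, 127, 140), (170, 179, 177), (146, 163, 174), (71, 78, 85), (139, 167, 178), (157, 179, 176), (155, 178, 177)]
120 [(140, 168, 177), (84, 101, 115), (112, 126, 137), (165, 179, 176), (151, 170, 176), (85, 94, 103), (119, 143, 162), (129, 154, 169), (136, 164, 176)]
125 [(105, 129, 145), (105, 128, 147), (116, 129, 141), (163, 178, 177), (153, 171, 177), (88, 98, 108), (105, 126, 142), (120, 144, 163), (119, 143, 161)]
150 [(68, 46, 35), (52, 40, 34), (50, 52, 56), (45, 48, 51), (55, 57, 62), (57, 60, 63), (60, 61, 66), (81, 54, 39), (87, 57, 40)]
180 [(49, 35, 29), (29, 24, 22), (45, 47, 51), (45, 47, 51), (46, 47, 52), (44, 46, 50), (39, 42, 47), (43, 34, 29), (64, 44, 33)]
200 [(65, 79, 91), (51, 37, 30), (41, 44, 49), (46, 47, 51), (44, 47, 51), (43, 45, 50), (43, 45, 50), (41, 33, 29), (97, 99, 104)]
tip [ 0.6263 -0.3288  0.032 ]
sh [ 0.5711 -0.333   0.032 ]
junc [ 0.5252 -0.3366  0.038 ]
blunt [ 0.4416 -0.3434  0.04  ]
top: tip [ 0.62406014 -0.32997119  0.032     ] blunt [ 0.44141131 -0.34096731  0.04      ]
```

>>> {"name": "drive_tool", "arguments": {
  "targets": [
    {"dx":0.213,"dy":-0.003,"dz":0.25,"yaw":-0.011,"fingers":0},
    {"dx":0.213,"dy":-0.003,"dz":0.25,"yaw":0,"fingers":0},
    {"dx":0.213,"dy":-0.003,"dz":0.25,"yaw":0,"fingers":0},
    {"dx":0.213,"dy":-0.003,"dz":0.25,"yaw":0,"fingers":0.4},
    {"dx":0,"dy":0,"dz":0.25,"yaw":0,"fingers":0.5},
    {"dx":0,"dy":0,"dz":0.25,"yaw":0,"fingers":0.5},
    {"dx":0,"dy":0,"dz":0.2,"yaw":0,"fingers":0.5},
    {"dx":0,"dy":0,"dz":0.2,"yaw":0,"fingers":0.5},
    {"dx":0,"dy":0,"dz":0.15,"yaw":0,"fingers":0.5},
    {"dx":0,"dy":0,"dz":0,"yaw":0,"fingers":0.5},
    {"dx":0,"dy":0,"dz":0,"yaw":0,"fingers":0.5}
  ],
  "squeeze": 100
}}

```text
clock: 2.9
position: [0.5556, -0.334, 0.0267]
tool_rot: [-3.142, -0.0, 0.07]
force: [0.5, -0.2, 0.4]
grip_width: 0.0426
finger_force: 0.0
```

Run:
```python
from h import *
print(delta(.5555,-.3345,.026,4.2))
snap('wrist','w2')
```

```text
(array([-0.002,  0.005,  0.007]), np.float64(-0.002), array([ 0.5556, -0.334 ,  0.0267]), np.float64(4.01))
```

Well placed. I'll close, then lift 50 mm.

>>> {"name": "drive_tool", "arguments": {
  "targets": [
    {"dx":0,"dy":0.005,"dz":0.007,"yaw":0,"fingers":1},
    {"dx":0,"dy":0,"dz":0,"yaw":0,"fingers":1},
    {"dx":0,"dy":0,"dz":0,"yaw":0,"fingers":1},
    {"dx":0,"dy":0,"dz":0,"yaw":0,"fingers":1},
    {"dx":0,"dy":0,"dz":0,"yaw":0,"fingers":1},
    {"dx":0,"dy":0,"dz":0,"yaw":0,"fingers":1},
    {"dx":0,"dy":0,"dz":-0.05,"yaw":0,"fingers":1},
    {"dx":0,"dy":0,"dz":-0.1,"yaw":0,"fingers":1},
    {"dx":0,"dy":0,"dz":-0.1,"yaw":0,"fingers":1},
    {"dx":0,"dy":0,"dz":-0.1,"yaw":0,"fingers":1},
    {"dx":0,"dy":0,"dz":-0.1,"yaw":0,"fingers":1},
    {"dx":0,"dy":0,"dz":-0.1,"yaw":0,"fingers":1},
    {"dx":0,"dy":0,"dz":0,"yaw":0,"fingers":1}
  ]
}}

```text
clock: 4.25
position: [0.5563, -0.3347, 0.0823]
tool_rot: [3.14, -0.002, 0.069]
force: [0.4, -0.7, -1.4]
grip_width: 0.0078
finger_force: 98.1
```

Run:
```python
from h import *
st,w=snap('wrist','w3'); _,a=snap('scene','s3')
u,v=pix('scene',[.52,-.335,.06]);u,v=int(u),int(v);print(u,v)
A=cv2.resize(a[v-50:v+50,u-50:u+50],(420,420),interpolation=cv2.INTER_CUBIC)
cv2.imwrite('pics/c3.png',np.hstack([w[:,120:470],A]))
```

```text
347 125
```

View pics/c3.png

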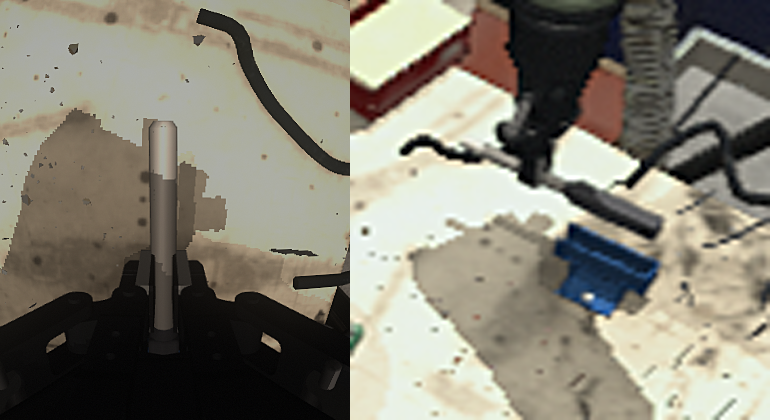

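The bar is held level by the shank, with the tip near (283,122) in the wrist frame, and it is clear of the channel. I'll carry it left to free bench and lower it.

>>> {"name": "drive_tool", "arguments": {
  "targets": [
    {"dx":0.011,"dy":-0.158,"dz":0,"yaw":0,"fingers":1},
    {"dx":0.011,"dy":-0.158,"dz":0,"yaw":0,"fingers":1},
    {"dx":0.011,"dy":-0.158,"dz":0,"yaw":0,"fingers":1},
    {"dx":0.011,"dy":-0.158,"dz":0,"yaw":0,"fingers":1},
    {"dx":0.011,"dy":-0.158,"dz":0,"yaw":0,"fingers":1},
    {"dx":0.011,"dy":-0.158,"dz":0,"yaw":0,"fingers":1},
    {"dx":0,"dy":0,"dz":0.15,"yaw":0,"fingers":1},
    {"dx":0,"dy":0,"dz":0.15,"yaw":0,"fingers":1},
    {"dx":0,"dy":0,"dz":0.15,"yaw":0,"fingers":1},
    {"dx":0,"dy":0,"dz":0.15,"yaw":0,"fingers":1},
    {"dx":0,"dy":0,"dz":0.07,"yaw":0,"fingers":1},
    {"dx":0,"dy":0,"dz":0.04,"yaw":0,"fingers":1},
    {"dx":0,"dy":0,"dz":0,"yaw":0,"fingers":1}
  ]
}}

```text
clock: 5.65
position: [0.5554, -0.2394, 0.0091]
tool_rot: [-3.141, 0.001, 0.069]
force: [0.2, 0.4, -2.1]
grip_width: 0.0079
finger_force: 98.1
```

>>> {"name": "drive_tool", "arguments": {
  "targets": [
    {"dx":0,"dy":0,"dz":0.03,"yaw":0,"fingers":1},
    {"dx":0,"dy":0,"dz":0.02,"yaw":0,"fingers":1},
    {"dx":0,"dy":0,"dz":0,"yaw":0,"fingers":1}
  ]
}}

```text
clock: 5.95
position: [0.5557, -0.2393, 0.0046]
tool_rot: [3.142, -0.0, 0.069]
force: [-1.0, -0.6, -2.3]
grip_width: 0.0081
finger_force: 98.1
```

>>> {"name": "drive_tool", "arguments": {
  "targets": [
    {"dx":0,"dy":0,"dz":0.02,"yaw":0,"fingers":1},
    {"dx":0,"dy":0,"dz":0,"yaw":0,"fingers":1}
  ]
}}

```text
clock: 6.15
position: [0.5558, -0.2393, 0.0027]
tool_rot: [3.141, -0.0, 0.069]
force: [0.8, -1.3, 0.3]
grip_width: 0.0081
finger_force: 98.4
```

Contact has begun at the expected height. I'll release, rise and move back over the grip.

>>> {"name": "drive_tool", "arguments": {
  "targets": [
    {"dx":0,"dy":0,"dz":0.008,"yaw":0,"fingers":1},
    {"dx":0,"dy":0,"dz":0,"yaw":0,"fingers":0.5},
    {"dx":0,"dy":0,"dz":0,"yaw":0,"fingers":0.5},
    {"dx":0,"dy":0,"dz":0,"yaw":0,"fingers":0.5},
    {"dx":0,"dy":0,"dz":0,"yaw":0,"fingers":0.5},
    {"dx":0,"dy":0,"dz":-0.1,"yaw":0,"fingers":0.5},
    {"dx":0,"dy":0,"dz":-0.3,"yaw":0,"fingers":0.5},
    {"dx":0,"dy":0,"dz":-0.4,"yaw":0,"fingers":0.5},
    {"dx":-0.25,"dy":0,"dz":-0.4,"yaw":0,"fingers":0.5},
    {"dx":-0.25,"dy":0,"dz":-0.4,"yaw":0,"fingers":0.5},
    {"dx":-0.25,"dy":0,"dz":0,"yaw":0,"fingers":0.5},
    {"dx":0,"dy":0,"dz":0,"yaw":0,"fingers":0.5},
    {"dx":0,"dy":0,"dz":0,"yaw":0,"fingers":0.5}
  ]
}}

```text
clock: 7.45
position: [0.4808, -0.2446, 0.1626]
tool_rot: [3.141, -0.001, 0.069]
force: [1.2, 0.3, 0.6]
grip_width: 0.0428
finger_force: 0.0
```

Run:
```python
from h import *
st,w=snap('wrist','w4');print(st['position'],st['tool_rot'][2])
snap('top','t4');snap('scene','s4')
```

```text
[ 0.48080711 -0.24462206  0.16262545] 0.06899941536850096
```

View pics/w4.png

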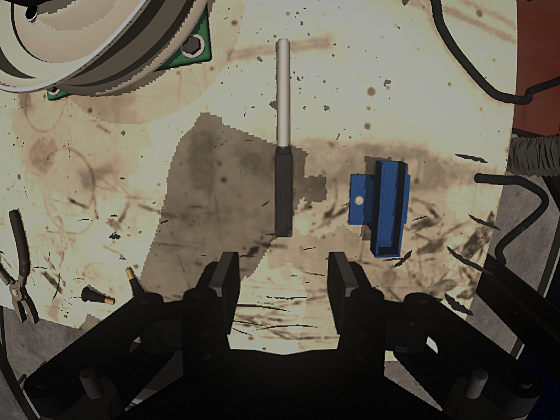

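The bar lies flat, with its tip at (283,40) and blunt end at (284,236). The gripper is free of it. Next I'll move to where the wrist camera sees the nut's side.

>>> {"name": "drive_tool", "arguments": {
  "targets": [
    {"dx":0.33,"dy":0.01,"dz":-0.04,"yaw":0,"fingers":0.5},
    {"dx":0.33,"dy":0.01,"dz":-0.04,"yaw":0,"fingers":0.5},
    {"dx":0.33,"dy":0.01,"dz":-0.04,"yaw":0,"fingers":0.5},
    {"dx":0.33,"dy":0.01,"dz":-0.04,"yaw":0,"fingers":0.5},
    {"dx":0,"dy":0,"dz":0,"yaw":0,"fingers":0.5},
    {"dx":0,"dy":0,"dz":0,"yaw":0,"fingers":0.5}
  ]
}}

```text
clock: 8.2
position: [0.6129, -0.2387, 0.1767]
tool_rot: [-3.141, 0.001, 0.07]
force: [-0.9, -0.1, 0.2]
grip_width: 0.0428
finger_force: 0.0
```

Run:
```python
from h import *
st=readout.observe();st4=dict(st,position=np.array([0.48080711,-0.24462206,0.16262545]),tool_rot=np.array([3.141,-.001,.069]))
for n,u,v,z in (('tip',283,39.5,.008),('junc',283.5,147,.014),('blunt',284,236.5,.014)):print(n,onz('wrist',u,v,z,st4).round(4))
st,w=snap('wrist','w5');print(st['position'],st['tool_rot'][2])
print(pix('wrist',[.678,-.056,.138],st))
```

```text
tip [ 0.6251 -0.2338  0.008 ]
junc [ 0.526  -0.2412  0.014 ]
blunt [ 0.4413 -0.2475  0.014 ]
[ 0.61291194 -0.23871078  0.17667746] 0.070448198854415
(np.float64(28.477875166364527), np.float64(127.33600837313959))
```

View pics/w5.png

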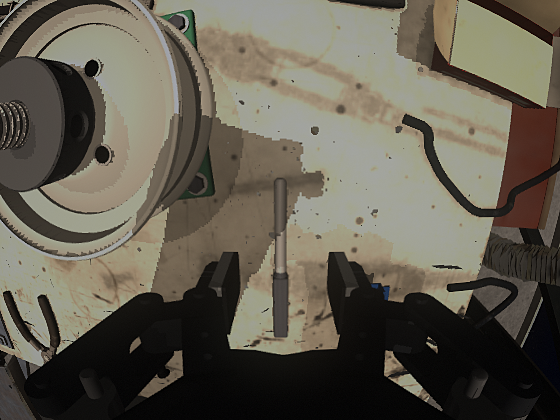

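The nut is at the left, around (30,125). A hole shows on its dark side near (80,125). I'll enhance that region.

Run:
```python
from h import *
w=cv2.imread('pics/w5.png')[40:210,0:120]
w=cv2.resize(w,None,fx=3.5,fy=3.5,interpolation=cv2.INTER_CUBIC)
w=np.clip((w/255.)**.5*300-20,0,255).astype(np.uint8)
t=cv2.imread('pics/scene0.png')[110:170,225:300];t=cv2.resize(t,(375,300),interpolation=cv2.INTER_CUBIC);t=np.clip((t/255.)**.5*300-20,0,255).astype(np.uint8)
o=np.zeros((595,420+375,3),np.uint8);o[:w.shape[0],:420]=w;o[:300,420:]=t
cv2.imwrite('pics/c5.png',o)
```

```text
(no output)
```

View pics/c5.png

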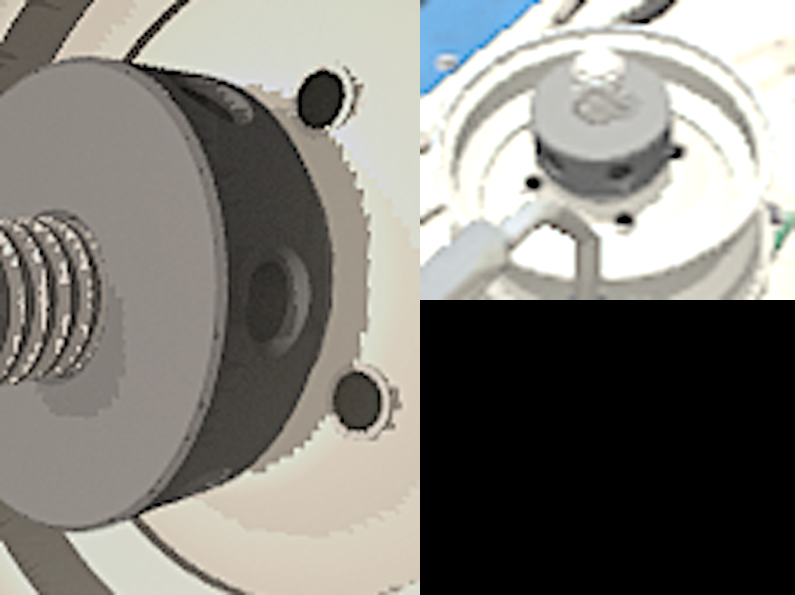

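```bash
cat > nut.py <<'E'
from h import *
from scipy.optimize import least_squares
def circ(P,r0=None):
    P=np.asarray(P)[:,:2]
    f=(lambda q:np.hypot(*(P-q[:2]).T)-(r0 or q[2]))
    s=least_squares(f,[*P.mean(0),.045]);return s.x,np.abs(s.fun).max()
def cyl(name,u,v,st,c,r=.045):
    o,d=ray(name,u,v,st);a=d[:2]@d[:2];b=2*d[:2]@(o[:2]-c);k=(o[:2]-c)@(o[:2]-c)-r*r
    t=(-b-np.sqrt(b*b-4*a*k))/2/a;p=o+t*d
    return p,np.degrees(np.arctan2(*(p[:2]-c)[::-1]))%360
E
python3 - <<'E'
from nut import *
st=dict(readout.observe(),position=np.array([0.61291194,-0.23871078,0.17667746]))
P=[(150,85),(190,150),(215,220),(225,300),(215,380),(190,450),(160,500)]
pt=[onz('wrist',u/3.5,40+v/3.5,.1565,st) for u,v in P]
print('wrist circle',circ(pt),circ(pt,.045))
# top camera
b=cv2.imread('pics/top0.png');x0,y0=300,105
g=cv2.cvtColor(b,cv2.COLOR_BGR2HSV)[105:165,300:360]
m=((g[...,1]<45)&(g[...,2]>70)&(g[...,2]<140)).astype(np.uint8)
m=cv2.morphologyEx(m,cv2.MORPH_CLOSE,np.ones((9,9)));m=cv2.morphologyEx(m,cv2.MORPH_OPEN,np.ones((5,5)))
c=max(cv2.findContours(m,0,2)[0],key=cv2.contourArea)[:,0]+[x0,y0]
print(cv2.fitEllipse(c))
print('top circle',circ([onz('top',u,v,.1565) for u,v in c]))
print('crop ell ctr',onz('top',331.2,136.5,.1565))
c0=circ(pt,.045)[0][:2]
for c in (c0,):
  for u,v in((278,300),(225,100)):
    print(cyl('wrist',u/3.5,40+v/3.5,st,c))
E
```

```text
wrist circle (array([ 0.67936769, -0.05936189,  0.04569246]), np.float64(0.0007260259007330142)) (array([ 0.67937969, -0.06017872,  0.045     ]), np.float64(0.0007155724297624039))
((327.163330078125, 99.42926025390625), (65.15972137451172, 131.04461669921875), 168.950927734375)
top circle (array([ 0.7083786 , -0.06462414,  0.08800478]), np.float64(0.03629756853558995))
crop ell ctr [ 0.67943013 -0.05934772  0.1565    ]
(array([ 0.67738606, -0.10513454,  0.13946949]), np.float64(267.46080901600925))
(array([ 0.71651398, -0.08559611,  0.13310009]), np.float64(325.6094434757269))
```

The wrist circle fit and the top view agree on the nut axis, at (0.6794,-0.0598). One hole is at 267.5° at the expected height, which puts the others at 327.5°, 207.5° and so on. Now I'll take the bar by its square grip.

>>> {"name": "drive_tool", "arguments": {
  "targets": [
    {"dx":-0.33,"dy":-0.01,"dz":0,"yaw":0,"fingers":0.5},
    {"dx":-0.33,"dy":-0.01,"dz":0,"yaw":0,"fingers":0.5},
    {"dx":-0.33,"dy":-0.01,"dz":0.2,"yaw":0,"fingers":0.5},
    {"dx":-0.33,"dy":-0.008,"dz":0.3,"yaw":-0.002,"fingers":0.5},
    {"dx":0,"dy":0,"dz":0.3,"yaw":0,"fingers":0.5},
    {"dx":0,"dy":0,"dz":0.3,"yaw":0,"fingers":0.5},
    {"dx":0,"dy":0,"dz":0.25,"yaw":0,"fingers":0.5},
    {"dx":0,"dy":0,"dz":0.2,"yaw":0,"fingers":0.5},
    {"dx":0,"dy":0,"dz":0.15,"yaw":0,"fingers":0.5},
    {"dx":0,"dy":0,"dz":0.04,"yaw":0,"fingers":0.5},
    {"dx":0,"dy":0,"dz":0,"yaw":0,"fingers":0.5},
    {"dx":0,"dy":0,"dz":0,"yaw":0,"fingers":0.5}
  ]
}}

```text
clock: 9.45
position: [0.4811, -0.2449, 0.0046]
tool_rot: [3.141, -0.001, 0.072]
force: [-0.2, -0.3, 0.7]
grip_width: 0.0428
finger_force: 0.0
```

Run:
```python
from h import *
print(delta(.4812,-.2445,.001,4.26))
```

```text
(array([ 0.002, -0.004,  0.036]), np.float64(-0.001), array([ 0.4811, -0.2449,  0.0046]), np.float64(4.15))
```

>>> {"name": "drive_tool", "arguments": {
  "targets": [
    {"dx":0.002,"dy":-0.004,"dz":0.03,"yaw":0,"fingers":1},
    {"dx":0,"dy":0,"dz":0,"yaw":0,"fingers":1},
    {"dx":0,"dy":0,"dz":0,"yaw":0,"fingers":1},
    {"dx":0,"dy":0,"dz":0,"yaw":0,"fingers":1},
    {"dx":0,"dy":0,"dz":0,"yaw":0,"fingers":1},
    {"dx":0,"dy":0,"dz":0,"yaw":0,"fingers":1}
  ],
  "squeeze": 115
}}

```text
clock: 10.05
position: [0.4812, -0.2443, 0.0015]
tool_rot: [3.141, -0.001, 0.073]
force: [-2.5, 1.8, 9.9]
grip_width: 0.0128
finger_force: 113.3
```

Gripped by the square grip. I'll lift to hole height and turn the bar to the hole direction.

>>> {"name": "drive_tool", "arguments": {
  "targets": [
    {"dx":0,"dy":0,"dz":-0.1,"yaw":0,"fingers":1},
    {"dx":0,"dy":0,"dz":-0.3,"yaw":0,"fingers":1},
    {"dx":0,"dy":0,"dz":-0.3,"yaw":0,"fingers":1},
    {"dx":0,"dy":0,"dz":-0.3,"yaw":-0.07,"fingers":1},
    {"dx":0,"dy":0,"dz":-0.303,"yaw":-0.09,"fingers":1},
    {"dx":0,"dy":0,"dz":0,"yaw":-0.09,"fingers":1},
    {"dx":0,"dy":0,"dz":0,"yaw":-0.09,"fingers":1},
    {"dx":0,"dy":0,"dz":0,"yaw":-0.09,"fingers":1},
    {"dx":0,"dy":0,"dz":0,"yaw":-0.09,"fingers":1},
    {"dx":0,"dy":0,"dz":0,"yaw":-0.09,"fingers":1},
    {"dx":0,"dy":0,"dz":0,"yaw":-0.09,"fingers":1},
    {"dx":0,"dy":0,"dz":0,"yaw":-0.09,"fingers":1},
    {"dx":0,"dy":0,"dz":0,"yaw":-0.09,"fingers":1},
    {"dx":-0.05,"dy":0.3,"dz":0,"yaw":-0.046,"fingers":1},
    {"dx":-0.05,"dy":0.3,"dz":0,"yaw":0,"fingers":1},
    {"dx":-0.05,"dy":0.3,"dz":0,"yaw":0,"fingers":1},
    {"dx":-0.02,"dy":0.3,"dz":0,"yaw":0,"fingers":1},
    {"dx":0,"dy":0.3,"dz":0,"yaw":0,"fingers":1},
    {"dx":0,"dy":0.3,"dz":0,"yaw":0,"fingers":1},
    {"dx":0,"dy":0,"dz":0,"yaw":0,"fingers":1}
  ]
}}

```text
clock: 12.05
position: [0.6622, -0.2702, 0.1312]
tool_rot: [3.14, -0.001, 1.529]
force: [-0.7, 0.9, -3.0]
grip_width: 0.0129
finger_force: 113.2
```

```bash
cat >> nut.py <<'E'
C=np.array([.6794,-.0598])
def at(a,r,z=.1318):
    "delta to have the bar grip at angle a (deg), radius r from the nut axis"
    t=np.radians(a);return delta(C[0]+r*np.cos(t),C[1]+r*np.sin(t),z,(a-180+180)%360-180)
E
python3 - <<'E'
from nut import *
print(at(267.5,.21))
st,w=snap('wrist','w6');_,s=snap('scene','s6');_,t=snap('top','t6')
t=cv2.resize(t[90:240,280:400],(480,600),interpolation=cv2.INTER_CUBIC)
cv2.imwrite('pics/c6.png',t)
E
```

```text
(array([ 0.009,  0.08 , -0.006]), np.float64(0.001), array([ 0.6622, -0.2702,  0.1312]), np.float64(87.58))
```

View pics/w6.png

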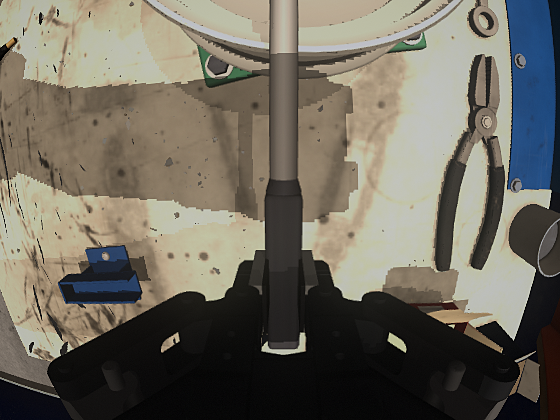

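The bar is held by the square grip, pointing at the nut, with the shank axis near column 284. I'll check the bar's in-hand pose numerically from the shank edges.

```bash
cat >> nut.py <<'E'
def barcheck(w,st,rows=(5,15,25,60,80,100,120,140,160),h=-.0065):
    "lateral offset (mm, tool y) of the shank centre line where each row meets tool-z=h, and apparent width"
    M=R.from_euler('xyz',st['tool_rot']).as_matrix();out=[]
    for r in rows:
        g=np.abs(np.diff(cv2.GaussianBlur(w,(1,5),0)[r,262:308].astype(float),axis=0)).sum(1)
        l=262+np.argmax(g[:20])+.5;q=262+24+np.argmax(g[24:])+.5
        o,d=ray('wrist',(l+q)/2,r,st);o=M.T@(o-st['position']);d=M.T@d;p=o+d*(h-o[2])/d[2]
        o2,d2=ray('wrist',l,r,st);o3,d3=ray('wrist',q,r,st)
        D=.006/np.tan(np.arccos(d2@d3)/2)  # distance from apparent width
        out.append((r,l,q,*(p[:2]*1000).round(1),round(1000*D),round(1000*np.linalg.norm(p-o))))
    return out
E
python3 - <<'E'
from nut import *
for o in barcheck(cv2.imread('pics/w6.png'),readout.observe()):print(o)
# scene/top views: dark grip / bright shank tip projections expected
p=readout.observe()['position'];t=np.radians(87.5);b=np.array([np.cos(t),np.sin(t),0])
for k in(-.04,.04,.145):print(k,pix('top',p+b*k+[0,0,.0065]),pix('scene',p+b*k+[0,0,.0065]))
t=cv2.imread('pics/t6.png')
for r in range(138,176,4):print(r,t[r,325:350,:].mean(1).astype(int))
E
```

```text
(5, np.float64(269.5), np.float64(297.5), np.float64(120.6), np.float64(0.3), 149, 145)
(15, np.float64(268.5), np.float64(297.5), np.float64(115.9), np.float64(0.1), 143, 144)
(25, np.float64(268.5), np.float64(298.5), np.float64(111.3), np.float64(0.3), 137, 142)
(60, np.float64(269.5), np.float64(298.5), np.float64(95.8), np.float64(0.5), 139, 139)
(80, np.float64(268.5), np.float64(298.5), np.float64(87.2), np.float64(0.3), 134, 137)
(100, np.float64(268.5), np.float64(297.5), np.float64(78.7), np.float64(0.1), 137, 137)
(120, np.float64(268.5), np.float64(297.5), np.float64(70.4), np.float64(0.1), 136, 136)
(140, np.float64(268.5), np.float64(297.5), np.float64(62.0), np.float64(0.1), 136, 137)
(160, np.float64(268.5), np.float64(297.5), np.float64(53.5), np.float64(0.1), 135, 137)
-0.04 (np.float64(423.7624481182419), np.float64(148.802210300447)) (np.float64(313.1928869445364), np.float64(95.3968162425611))
0.04 (np.float64(394.04046699352114), np.float64(146.96394549966215)) (np.float64(298.3364242845728), np.float64(107.73963415691942))
0.145 (np.float64(355.1560397086634), 
[... 464 characters left out ...]
 101  95  70  52  38  27  46
 104 146 157 157 156 153 159]
154 [ 26  25  26  24  30  25  26  29  28  41  48  48  59  94 106 132 103  33
  16  71 138 154 155 154 158]
158 [165 135 105 106 107 148 164 165 164 163 162 161 158 158 157 157 157 156
 156 155 154 154 158 160 159]
162 [164 160 156 157 157 156 157 157 156 155 157 156 155 155 155 155 155 154
 154 158 161 160 159 158 158]
166 [161 162 162 162 160 162 162 161 162 161 161 161 161 160 160 160 160 158
 159 158 158 157 158 157 158]
170 [158 158 159 160 159 159 159 159 159 159 158 158 158 158 157 158 158 157
 157 159 158 159 158 159 159]
174 [152 154 159 153 147 147 154 158 159 158 158 159 158 158 159 158 158 157
 155 153 156 159 165 156 130]
```

The bar is straight in the hand, within 0.3 mm. I'll line up and bring the tip to the mouth of the hole.

>>> {"name": "drive_tool", "arguments": {
  "targets": [
    {"dx":0.009,"dy":0.08,"dz":-0.006,"yaw":0.001,"fingers":1},
    {"dx":0,"dy":0,"dz":0,"yaw":0,"fingers":1},
    {"dx":0,"dy":0,"dz":0,"yaw":0,"fingers":1}
  ]
}}

```text
clock: 12.5
position: [0.6675, -0.2707, 0.1319]
tool_rot: [3.141, 0.0, 1.526]
force: [0.4, -0.2, -2.3]
grip_width: 0.0132
finger_force: 113.2
```

Run:
```python
from nut import *
print(at(267.5,.164),readout.observe()['force'])
```

```text
(array([0.473, 0.026, 0.001]), np.float64(-0.001), array([ 0.6675, -0.2707,  0.1319]), np.float64(87.41)) [ 0.37174898 -0.1753875  -2.33403714]
```

>>> {"name": "drive_tool", "arguments": {
  "targets": [
    {"dx":0.08,"dy":0.026,"dz":0,"yaw":0,"fingers":1},
    {"dx":0.08,"dy":0,"dz":0,"yaw":0,"fingers":1},
    {"dx":0,"dy":0,"dz":0,"yaw":0,"fingers":1},
    {"dx":0,"dy":0,"dz":0,"yaw":0,"fingers":1}
  ]
}}

```text
clock: 12.9
position: [0.6709, -0.2544, 0.1318]
tool_rot: [-3.142, 0.0, 1.526]
force: [-0.8, -0.3, -2.0]
grip_width: 0.0127
finger_force: 113.2
```

Run:
```python
from nut import *
print(at(267.5,.164),readout.observe()['force'])
```

```text
(array([ 0.308, -0.   ,  0.   ]), np.float64(-0.001), array([ 0.6709, -0.2544,  0.1318]), np.float64(87.45)) [-0.75010396 -0.31028501 -2.00221453]
```

Lined up. I'll push in slowly.

>>> {"name": "drive_tool", "arguments": {
  "targets": [
    {"dx":0.05,"dy":0,"dz":0,"yaw":0,"fingers":1},
    {"dx":0.05,"dy":0,"dz":0,"yaw":0,"fingers":1},
    {"dx":0.04,"dy":0,"dz":0,"yaw":0,"fingers":1},
    {"dx":0,"dy":0,"dz":0,"yaw":0,"fingers":1}
  ]
}}

```text
clock: 13.3
position: [0.6717, -0.2398, 0.1318]
tool_rot: [3.142, -0.0, 1.527]
force: [-0.5, -0.5, -2.1]
grip_width: 0.0131
finger_force: 113.2
```

>>> {"name": "drive_tool", "arguments": {
  "targets": [
    {"dx":0.05,"dy":0,"dz":0,"yaw":0,"fingers":1},
    {"dx":0.05,"dy":0,"dz":0,"yaw":0,"fingers":1},
    {"dx":0.04,"dy":0,"dz":0,"yaw":0,"fingers":1},
    {"dx":0.02,"dy":0,"dz":0,"yaw":0,"fingers":1},
    {"dx":0,"dy":0,"dz":0,"yaw":0,"fingers":1}
  ]
}}

```text
clock: 13.8
position: [0.6723, -0.2244, 0.1317]
tool_rot: [3.142, -0.0, 1.526]
force: [0.5, -0.8, -1.5]
grip_width: 0.0131
finger_force: 113.2
```

Run:
```python
from nut import *
print(at(267.5,.164),readout.observe()['force'],readout.observe()['moment'])
# per-step tool motion for chord of arc, r=.164, 4 deg clockwise
```

```text
(array([ 0.007, -0.001, -0.001]), np.float64(-0.001), array([ 0.6723, -0.2244,  0.1317]), np.float64(87.44)) [ 0.46366281 -0.77844432 -1.46105041] [-0.11109748  0.01789558 -0.07497342]
```

The bar is about 24 mm in with no side load. Stroke 1 starts with a small clockwise arc.

>>> {"name": "drive_tool", "arguments": {
  "targets": [
    {"dx":0.001,"dy":-0.057,"dz":0,"yaw":0.0222,"fingers":1},
    {"dx":0.001,"dy":-0.057,"dz":0,"yaw":0.0222,"fingers":1},
    {"dx":0.001,"dy":-0.057,"dz":0,"yaw":0.0222,"fingers":1},
    {"dx":0.001,"dy":-0.057,"dz":0.001,"yaw":0.0222,"fingers":1},
    {"dx":0.001,"dy":-0.057,"dz":0.001,"yaw":0.0222,"fingers":1}
  ]
}}

```text
clock: 14.3
position: [0.6448, -0.2219, 0.132]
tool_rot: [3.139, 0.0, 1.348]
force: [7.8, -1.9, -2.8]
grip_width: 0.0131
finger_force: 113.8
```

```bash
cat >> nut.py <<'E'
def where():
    s=readout.observe();d=s['position'][:2]-C;a=np.degrees(np.arctan2(d[1],d[0]))%360;y=np.degrees(s['tool_rot'][2])
    F=np.array(s['force']);t=np.radians(a)
    print('a',round(a,2),'r',round(np.hypot(*d)*1000,1),'z',round(s['position'][2]*1000,1),'bar a',round(y+180,2),'Frad',round(F[:2]@[np.cos(t),np.sin(t)],1),'Ftan',round(F[:2]@[-np.sin(t),np.cos(t)],1),'Fz',round(F[2],1),'M',s['moment'].round(2),'t',s['clock'],'q',s['qpos'].round(2))
E
python3 -c "
from nut import *
where()"
```

```text
a 257.94 r 165.7 z 132.0 bar a 257.25 Frad 0.3 Ftan 8.0 Fz -2.8 M [-0.74 -1.69 -1.02] t 14.3 q [ 0.48  0.74 -0.39  1.51  0.32  0.96 -0.22]
```

>>> {"name": "drive_tool", "arguments": {
  "targets": [
    {"dx":0.012,"dy":-0.114,"dz":0.001,"yaw":0.0444,"fingers":1},
    {"dx":0.004,"dy":-0.114,"dz":0,"yaw":0.0444,"fingers":1},
    {"dx":0.004,"dy":-0.114,"dz":0.001,"yaw":0.0444,"fingers":1},
    {"dx":0.004,"dy":-0.114,"dz":0.001,"yaw":0.0444,"fingers":1},
    {"dx":0.004,"dy":-0.114,"dz":0,"yaw":0.0444,"fingers":1},
    {"dx":0.004,"dy":-0.114,"dz":0.001,"yaw":0.0444,"fingers":1},
    {"dx":0.004,"dy":-0.114,"dz":0.001,"yaw":0.0444,"fingers":1},
    {"dx":0.004,"dy":-0.114,"dz":0,"yaw":0.0444,"fingers":1}
  ]
}}

```text
clock: 15.1
position: [0.5656, -0.1791, 0.1316]
tool_rot: [3.138, -0.001, 0.787]
force: [6.2, -8.2, -1.2]
grip_width: 0.013
finger_force: 114.5
```

```bash
python3 -c "
from nut import *
where()"
```

```text
a 226.36 r 164.9 z 131.6 bar a 225.1 Frad 1.7 Ftan 10.1 Fz -1.2 M [-1.94 -1.25 -1.25] t 15.1 q [ 0.39  0.6  -0.26  1.77  0.2   0.8  -0.76]
```

>>> {"name": "drive_tool", "arguments": {
  "targets": [
    {"dx":0.006,"dy":-0.114,"dz":0.001,"yaw":0.0444,"fingers":1},
    {"dx":0.004,"dy":-0.114,"dz":0,"yaw":0.0444,"fingers":1},
    {"dx":0.004,"dy":-0.114,"dz":0.001,"yaw":0.0444,"fingers":1},
    {"dx":0.004,"dy":-0.114,"dz":0.001,"yaw":0.0444,"fingers":1},
    {"dx":0.004,"dy":-0.114,"dz":0,"yaw":0.0444,"fingers":1},
    {"dx":0.004,"dy":-0.114,"dz":0.001,"yaw":0.0444,"fingers":1},
    {"dx":0.004,"dy":-0.114,"dz":0.001,"yaw":0.0444,"fingers":1},
    {"dx":0.004,"dy":-0.114,"dz":0,"yaw":0.0444,"fingers":1},
    {"dx":0,"dy":0,"dz":0,"yaw":0,"fingers":1},
    {"dx":0,"dy":0,"dz":0,"yaw":0,"fingers":1}
  ]
}}

```text
clock: 16.1
position: [0.5205, -0.1001, 0.1307]
tool_rot: [3.14, 0.001, 0.233]
force: [-2.0, -9.9, -1.7]
grip_width: 0.013
finger_force: 113.8
```

```bash
python3 -c "
from nut import *
where()"
```

```text
a 194.22 r 163.9 z 130.7 bar a 193.35 Frad 4.4 Ftan 9.1 Fz -1.7 M [-1.82  0.47 -0.91] t 16.1 q [ 0.17  0.51 -0.12  1.94  0.09  0.7  -1.35]
```

Stroke 1 has turned the nut about 74°. I'll unload the bar and draw it straight out.

>>> {"name": "drive_tool", "arguments": {
  "targets": [
    {"dx":0,"dy":0.02,"dz":0,"yaw":0,"fingers":1},
    {"dx":0,"dy":0,"dz":0,"yaw":0,"fingers":1}
  ]
}}

```text
clock: 16.3
position: [0.5212, -0.1017, 0.1306]
tool_rot: [3.141, 0.0, 0.234]
force: [-1.8, -5.4, -2.3]
grip_width: 0.0131
finger_force: 113.5
```

```bash
python3 -c "
from nut import *
where()"
```

```text
a 194.82 r 163.7 z 130.6 bar a 193.39 Frad 3.1 Ftan 4.8 Fz -2.3 M [-1.09  0.45 -0.55] t 16.3 q [ 0.17  0.51 -0.12  1.93  0.09  0.7  -1.34]
```

>>> {"name": "drive_tool", "arguments": {
  "targets": [
    {"dx":0,"dy":0.018,"dz":0,"yaw":0,"fingers":1},
    {"dx":-0.05,"dy":0,"dz":0,"yaw":0,"fingers":1},
    {"dx":-0.1,"dy":0,"dz":0,"yaw":0,"fingers":1},
    {"dx":-0.15,"dy":0,"dz":0,"yaw":0,"fingers":1},
    {"dx":-0.2,"dy":0,"dz":0,"yaw":0,"fingers":1},
    {"dx":-0.15,"dy":0,"dz":0,"yaw":0,"fingers":1},
    {"dx":0,"dy":0.2,"dz":-0.15,"yaw":0.05,"fingers":1},
    {"dx":0,"dy":0.2,"dz":-0.15,"yaw":0.05,"fingers":1},
    {"dx":0,"dy":0.2,"dz":-0.15,"yaw":0,"fingers":1},
    {"dx":0,"dy":0.3,"dz":0,"yaw":0,"fingers":1},
    {"dx":0.3,"dy":0.3,"dz":0,"yaw":0,"fingers":1},
    {"dx":0.3,"dy":0,"dz":0,"yaw":0,"fingers":1},
    {"dx":0.3,"dy":0,"dz":0,"yaw":0,"fingers":1},
    {"dx":0.3,"dy":0,"dz":0,"yaw":0,"fingers":1},
    {"dx":0.3,"dy":0,"dz":0,"yaw":0,"fingers":1},
    {"dx":0,"dy":0,"dz":0,"yaw":0,"fingers":1},
    {"dx":0,"dy":0,"dz":0,"yaw":0,"fingers":1}
  ]
}}

```text
clock: 18.0
position: [0.6215, -0.2242, 0.1749]
tool_rot: [-3.141, 0.001, 0.079]
force: [-0.7, -0.3, -1.7]
grip_width: 0.0128
finger_force: 113.5
```

```bash
cat >> nut.py <<'E'
def profile(w,st,z,lo=225,hi=320,step=2):
    g=cv2.GaussianBlur(cv2.cvtColor(w,cv2.COLOR_BGR2GRAY),(3,3),0).astype(np.float32);o=[]
    for a in range(lo,hi,step):
        v=[]
        for dz in (-.002,0,.002):
            t=np.radians(a);u=pix('wrist',[C[0]+.045*np.cos(t),C[1]+.045*np.sin(t),z+dz],st)
            v.append(cv2.getRectSubPix(g,(1,1),u)[0,0])
        o.append((a,int(np.mean(v))))
    return o
E
python3 - <<'E'
from nut import *
where()
st,w=snap('wrist','w7');np.save('st7.npy',np.r_[st['position'],st['tool_rot']])
s5=dict(st,position=np.array([0.61291194,-0.23871078,0.17667746]),tool_rot=np.array([-3.141,.001,.0704]))
print('w5',profile(cv2.imread('pics/w5.png'),s5,.1385))
print('w7',profile(w,st,.137),[round(x) for x in pix('wrist',[*C,.155],st)])
for o in barcheck(w,st,(190,200,220,240,260)):print(o)
E
```

```text
a 250.58 r 174.3 z 174.9 bar a 184.53 Frad 0.5 Ftan -0.5 Fz -1.7 M [-0.01  0.06 -0.03] t 18.0 q [ 0.3   0.64 -0.06  1.55  0.04  0.96 -1.27]
w5 [(225, 23), (227, 23), (229, 22), (231, 22), (233, 22), (235, 22), (237, 22), (239, 22), (241, 22), (243, 21), (245, 22), (247, 21), (249, 21), (251, 21), (253, 20), (255, 23), (257, 29), (259, 24), (261, 19), (263, 18), (265, 17), (267, 17), (269, 16), (271, 16), (273, 16), (275, 17), (277, 19), (279, 21), (281, 18), (283, 18), (285, 18), (287, 18), (289, 18), (291, 18), (293, 18), (295, 18), (297, 18), (299, 18), (301, 18), (303, 18), (305, 17), (307, 17), (309, 17), (311, 17), (313, 17), (315, 16), (317, 14), (319, 13)]
w7 [(225, 28), (227, 28), (229, 28), (231, 28), (233, 29), (235, 28), (237, 28), (239, 28), (241, 28), (243, 28), (245, 27), (247, 27), (249, 27), (251, 27), (253, 29), (255, 35), (257, 39), (259, 33), (261, 26), (263, 25), (265, 25), (267, 24), (269, 24), (271, 25), (273, 25), (275, 29), (277, 28), (279, 24), (281, 24), (283, 24), (285, 24), (287, 24), (289, 24), (291, 24), (293, 24), (295, 23), (297, 23), (299, 23), (301, 23), (303, 23), (305, 23), (307, 23), (309, 22), (311, 22), (313, 24), (315, 21), (317, 19), (319, 19)] [29, 137]
(190, np.float64(265.5), np.float64(301.5), np.float64(40.1), np.float64(-0.5), 108, 140)
(200, np.float64(264.5), np.float64(302.5), np.float64(35.7), np.float64(-0.5), 103, 141)
(220, np.float64(264.5), np.float64(301.5), np.float64(26.6), np.float64(-0.7), 105, 143)
(240, np.float64(264.5), np.float64(301.5), np.float64(17.2), np.float64(-0.7), 106, 146)
(260, np.float64(264.5), np.float64(301.5), np.float64(7.2), np.float64(-0.7), 106, 150)
```

After the stroke a hole's edges show at 253.5° and 278°, so its centre is near 266°. The nut turned about 61°, since the bar tilts about 9° inside the loose hole before it drives. The torque balance of about 0.4 to 0.6 N m agrees. I'll reset the bar into the hole at 266°.

>>> {"name": "drive_tool", "arguments": {
  "targets": [
    {"dx":0.194,"dy":0.266,"dz":0,"yaw":0,"fingers":1},
    {"dx":0.194,"dy":0.266,"dz":0,"yaw":0,"fingers":1},
    {"dx":0,"dy":0,"dz":0,"yaw":-0.09,"fingers":1},
    {"dx":0,"dy":0,"dz":0,"yaw":-0.09,"fingers":1},
    {"dx":0,"dy":0,"dz":0,"yaw":-0.09,"fingers":1},
    {"dx":0,"dy":0,"dz":0,"yaw":-0.09,"fingers":1},
    {"dx":0,"dy":0,"dz":0,"yaw":-0.09,"fingers":1},
    {"dx":0,"dy":0,"dz":0,"yaw":-0.09,"fingers":1},
    {"dx":0,"dy":0,"dz":0,"yaw":-0.09,"fingers":1},
    {"dx":0,"dy":0,"dz":0,"yaw":-0.09,"fingers":1},
    {"dx":0,"dy":0,"dz":0,"yaw":-0.09,"fingers":1},
    {"dx":0,"dy":0,"dz":0,"yaw":-0.09,"fingers":1},
    {"dx":0,"dy":0,"dz":0.15,"yaw":-0.005,"fingers":1},
    {"dx":0,"dy":0,"dz":0.15,"yaw":0,"fingers":1},
    {"dx":0,"dy":0,"dz":0.14,"yaw":0,"fingers":1},
    {"dx":0,"dy":0,"dz":0,"yaw":0,"fingers":1}
  ]
}}

```text
clock: 19.65
position: [0.6635, -0.2742, 0.1283]
tool_rot: [-3.137, -0.001, 1.498]
force: [0.1, 0.4, -2.0]
grip_width: 0.0129
finger_force: 113.5
```

Run:
```python
from nut import *
where();print(at(266,.21,.1308))
st,w=snap('wrist','w8')
for o in barcheck(w,st):print(o)
```

```text
a 265.76 r 215.0 z 128.3 bar a 265.83 Frad -0.4 Ftan 0.1 Fz -2.0 M [-0.04  0.02 -0.04] t 19.65 q [ 0.53  0.8  -0.39  1.39  0.32  1.02  0.01]
(array([ 0.05 ,  0.009, -0.025]), np.float64(-0.002), array([ 0.6635, -0.2742,  0.1283]), np.float64(85.83))
(5, np.float64(268.5), np.float64(297.5), np.float64(120.6), np.float64(0.1), 144, 145)
(15, np.float64(268.5), np.float64(297.5), np.float64(115.9), np.float64(0.1), 143, 144)
(25, np.float64(268.5), np.float64(297.5), np.float64(111.3), np.float64(0.1), 142, 142)
(60, np.float64(268.5), np.float64(304.5), np.float64(95.8), np.float64(1.5), 112, 139)
(80, np.float64(268.5), np.float64(297.5), np.float64(87.2), np.float64(0.1), 138, 137)
(100, np.float64(268.5), np.float64(297.5), np.float64(78.8), np.float64(0.1), 137, 137)
(120, np.float64(268.5), np.float64(297.5), np.float64(70.4), np.float64(0.1), 136, 136)
(140, np.float64(268.5), np.float64(297.5), np.float64(62.0), np.float64(0.1), 136, 137)
(160, np.float64(268.5), np.float64(297.5), np.float64(53.5), np.float64(0.1), 135, 137)
```

The bar is still true in the hand. I'll correct the height and approach the mouth.

>>> {"name": "drive_tool", "arguments": {
  "targets": [
    {"dx":0.05,"dy":0.009,"dz":-0.015,"yaw":-0.002,"fingers":1},
    {"dx":0.08,"dy":0,"dz":0,"yaw":0,"fingers":1},
    {"dx":0,"dy":0,"dz":0,"yaw":0,"fingers":1},
    {"dx":0,"dy":0,"dz":0,"yaw":0,"fingers":1}
  ]
}}

```text
clock: 20.1
position: [0.6671, -0.2614, 0.1335]
tool_rot: [3.141, 0.0, 1.503]
force: [-0.3, -0.8, -1.4]
grip_width: 0.013
finger_force: 113.5
```

Run:
```python
from nut import *
where();print(at(266,.164,.1308))
```

```text
a 266.5 r 202.0 z 133.5 bar a 266.14 Frad 0.8 Ftan -0.3 Fz -1.4 M [-0.1   0.    0.03] t 20.1 q [ 0.51  0.79 -0.39  1.39  0.32  1.02 -0.01]
(array([ 0.379, -0.017,  0.027]), np.float64(0.002), array([ 0.6671, -0.2614,  0.1335]), np.float64(86.14))
```

>>> {"name": "drive_tool", "arguments": {
  "targets": [
    {"dx":0,"dy":-0.015,"dz":0.027,"yaw":0.002,"fingers":1},
    {"dx":0.08,"dy":0,"dz":0,"yaw":0,"fingers":1},
    {"dx":0,"dy":0,"dz":0,"yaw":0,"fingers":1},
    {"dx":0,"dy":0,"dz":0,"yaw":0,"fingers":1}
  ]
}}

```text
clock: 20.5
position: [0.666, -0.2533, 0.1304]
tool_rot: [3.142, -0.0, 1.5]
force: [-0.7, -0.4, -1.6]
grip_width: 0.0128
finger_force: 113.5
```

Run:
```python
from nut import *
where();print(at(266,.164,.1308))
```

```text
a 266.03 r 194.0 z 130.4 bar a 265.96 Frad 0.5 Ftan -0.7 Fz -1.6 M [-0.01  0.   -0.02] t 20.5 q [ 0.51  0.79 -0.39  1.41  0.32  1.01 -0.02]
(array([ 0.3  , -0.001, -0.004]), np.float64(-0.0), array([ 0.666 , -0.2533,  0.1304]), np.float64(85.96))
```

>>> {"name": "drive_tool", "arguments": {
  "targets": [
    {"dx":0.05,"dy":0,"dz":-0.003,"yaw":0,"fingers":1},
    {"dx":0.05,"dy":0,"dz":0,"yaw":0,"fingers":1},
    {"dx":0.04,"dy":0,"dz":0,"yaw":0,"fingers":1},
    {"dx":0,"dy":0,"dz":0,"yaw":0,"fingers":1}
  ]
}}

```text
clock: 20.9
position: [0.667, -0.2387, 0.1307]
tool_rot: [3.142, -0.0, 1.501]
force: [-0.3, 0.6, -2.0]
grip_width: 0.0129
finger_force: 113.5
```

Run:
```python
from nut import *
where()
```

```text
a 266.05 r 179.3 z 130.7 bar a 265.99 Frad -0.6 Ftan -0.3 Fz -2.0 M [-0.05  0.01 -0.02] t 20.9 q [ 0.49  0.78 -0.39  1.42  0.32  1.   -0.04]
```

The tip is 11 mm in and free. I'll finish the insertion and start stroke 2.

>>> {"name": "drive_tool", "arguments": {
  "targets": [
    {"dx":0.05,"dy":0,"dz":0,"yaw":0,"fingers":1},
    {"dx":0.05,"dy":0,"dz":0,"yaw":0,"fingers":1},
    {"dx":0.05,"dy":0,"dz":0,"yaw":0,"fingers":1},
    {"dx":0,"dy":0,"dz":0,"yaw":0,"fingers":1},
    {"dx":0,"dy":0,"dz":0,"yaw":0,"fingers":1},
    {"dx":0.001,"dy":-0.057,"dz":0,"yaw":0.0222,"fingers":1},
    {"dx":0.001,"dy":-0.057,"dz":0,"yaw":0.0222,"fingers":1},
    {"dx":0.001,"dy":-0.057,"dz":0,"yaw":0.0222,"fingers":1},
    {"dx":0.001,"dy":-0.057,"dz":0,"yaw":0.0222,"fingers":1},
    {"dx":0.004,"dy":-0.114,"dz":0,"yaw":0.0444,"fingers":1},
    {"dx":0.008,"dy":-0.114,"dz":0,"yaw":0.0444,"fingers":1},
    {"dx":0.004,"dy":-0.114,"dz":0.001,"yaw":0.0444,"fingers":1},
    {"dx":0.004,"dy":-0.114,"dz":0.001,"yaw":0.0444,"fingers":1},
    {"dx":0.004,"dy":-0.114,"dz":0.001,"yaw":0.0444,"fingers":1}
  ]
}}

```text
clock: 22.3
position: [0.5937, -0.2016, 0.131]
tool_rot: [3.138, -0.0, 1.006]
force: [8.1, -5.8, -3.2]
grip_width: 0.0128
finger_force: 114.7
```

Run:
```python
from nut import *
where()
```

```text
a 238.86 r 165.7 z 131.0 bar a 237.63 Frad 0.7 Ftan 10.0 Fz -3.2 M [-1.45 -1.75 -1.32] t 22.3 q [ 0.42  0.65 -0.28  1.67  0.23  0.85 -0.52]
```

>>> {"name": "drive_tool", "arguments": {
  "targets": [
    {"dx":0.008,"dy":-0.114,"dz":0.001,"yaw":0.0444,"fingers":1},
    {"dx":0.006,"dy":-0.114,"dz":0.001,"yaw":0.0444,"fingers":1},
    {"dx":0.004,"dy":-0.114,"dz":0.001,"yaw":0.0444,"fingers":1},
    {"dx":0.004,"dy":-0.114,"dz":0.001,"yaw":0.0444,"fingers":1},
    {"dx":0.004,"dy":-0.114,"dz":0.001,"yaw":0.0444,"fingers":1},
    {"dx":0.004,"dy":-0.114,"dz":0.001,"yaw":0.0444,"fingers":1},
    {"dx":0.004,"dy":-0.114,"dz":0.001,"yaw":0.0444,"fingers":1},
    {"dx":0.004,"dy":-0.114,"dz":0.001,"yaw":0.0444,"fingers":1}
  ]
}}

```text
clock: 23.1
position: [0.5326, -0.1347, 0.1298]
tool_rot: [3.139, 0.0, 0.447]
force: [0.1, -10.5, -1.0]
grip_width: 0.013
finger_force: 114.8
```

Run:
```python
from nut import *
where()
```

```text
a 207.03 r 164.8 z 129.8 bar a 205.6 Frad 4.7 Ftan 9.4 Fz -1.0 M [-2.48 -0.08 -1.25] t 23.1 q [ 0.24  0.54 -0.14  1.89  0.11  0.72 -1.09]
```

>>> {"name": "drive_tool", "arguments": {
  "targets": [
    {"dx":0.006,"dy":-0.086,"dz":0.001,"yaw":0.0333,"fingers":1},
    {"dx":0.002,"dy":-0.086,"dz":0,"yaw":0.0333,"fingers":1},
    {"dx":0.002,"dy":-0.086,"dz":0.001,"yaw":0.0333,"fingers":1},
    {"dx":0.002,"dy":-0.086,"dz":0,"yaw":0.0333,"fingers":1}
  ]
}}

```text
clock: 23.5
position: [0.5207, -0.1021, 0.1294]
tool_rot: [3.14, 0.001, 0.238]
force: [-3.4, -11.1, -0.3]
grip_width: 0.0128
finger_force: 114.8
```

Run:
```python
from nut import *
where()
```

```text
a 194.93 r 164.2 z 129.4 bar a 193.66 Frad 6.1 Ftan 9.9 Fz -0.3 M [-2.45  0.65 -1.3 ] t 23.5 q [ 0.15  0.51 -0.09  1.94  0.07  0.7  -1.32]
```

>>> {"name": "drive_tool", "arguments": {
  "targets": [
    {"dx":0.002,"dy":-0.086,"dz":0,"yaw":0.0333,"fingers":1},
    {"dx":0.002,"dy":-0.086,"dz":0,"yaw":0.0333,"fingers":1},
    {"dx":0.002,"dy":-0.086,"dz":0,"yaw":0.0333,"fingers":1}
  ]
}}

```text
clock: 23.8
position: [0.5161, -0.0765, 0.1293]
tool_rot: [3.14, 0.002, 0.082]
force: [-3.2, -10.1, -1.7]
grip_width: 0.0127
finger_force: 114.8
```

Run:
```python
from nut import *
where()
```

```text
a 185.84 r 164.1 z 129.3 bar a 184.67 Frad 4.2 Ftan 9.7 Fz -1.7 M [-2.32  0.99 -1.26] t 23.8 q [ 0.07  0.5  -0.05  1.96  0.04  0.68 -1.49]
```

>>> {"name": "drive_tool", "arguments": {
  "targets": [
    {"dx":0.002,"dy":-0.086,"dz":0.001,"yaw":0.0333,"fingers":1},
    {"dx":0.002,"dy":-0.086,"dz":0,"yaw":0.0333,"fingers":1},
    {"dx":0.002,"dy":-0.086,"dz":0,"yaw":0.0333,"fingers":1}
  ]
}}

```text
clock: 24.1
position: [0.5156, -0.0507, 0.129]
tool_rot: [3.14, 0.002, -0.075]
force: [-6.2, -12.8, -1.1]
grip_width: 0.0126
finger_force: 115.5
```

Run:
```python
from nut import *
where()
```

```text
a 176.81 r 164.1 z 129.0 bar a 175.68 Frad 5.5 Ftan 13.1 Fz -1.1 M [-2.73  1.17 -1.53] t 24.1 q [-0.01  0.5  -0.01  1.97  0.01  0.68 -1.67]
```

>>> {"name": "drive_tool", "arguments": {
  "targets": [
    {"dx":0.002,"dy":-0.086,"dz":0,"yaw":0.0333,"fingers":1},
    {"dx":0.001,"dy":-0.057,"dz":0,"yaw":0.0222,"fingers":1}
  ]
}}

```text
clock: 24.3
position: [0.5172, -0.0373, 0.129]
tool_rot: [3.139, 0.002, -0.164]
force: [-6.3, -19.6, -1.5]
grip_width: 0.013
finger_force: 117.5
```

Run:
```python
from nut import *
where()
```

```text
a 172.1 r 163.8 z 129.0 bar a 170.63 Frad 3.6 Ftan 20.2 Fz -1.5 M [-4.18  1.3  -1.97] t 24.3 q [-0.06  0.5   0.02  1.97 -0.01  0.68 -1.77]
```

The net torque rises sharply, so the stop is reached. I'll press on a little to be sure, keeping well inside the force limits.

>>> {"name": "drive_tool", "arguments": {
  "targets": [
    {"dx":0.002,"dy":-0.086,"dz":0,"yaw":0.02,"fingers":1},
    {"dx":0.001,"dy":-0.057,"dz":0,"yaw":0.01,"fingers":1},
    {"dx":0,"dy":0,"dz":0,"yaw":0,"fingers":1},
    {"dx":0,"dy":0,"dz":0,"yaw":0,"fingers":1},
    {"dx":0,"dy":0,"dz":0,"yaw":0,"fingers":1}
  ]
}}

```text
clock: 24.8
position: [0.5194, -0.0258, 0.1289]
tool_rot: [3.137, 0.002, -0.212]
force: [-7.9, -29.3, -1.4]
grip_width: 0.0131
finger_force: 128.5
```

Run:
```python
from nut import *
where()
```

```text
a 168.01 r 163.5 z 128.9 bar a 167.86 Frad 1.6 Ftan 30.3 Fz -1.4 M [-6.1   1.54 -2.75] t 24.8 q [-0.09  0.5   0.03  1.97 -0.02  0.68 -1.83]
```

The net torque is about 2.2 N m against the 0.4 N m running torque, at a total turn of about 150°, which is inside the stated range. The nut is home. Now I'll unload before withdrawing.

>>> {"name": "drive_tool", "arguments": {
  "targets": [
    {"dx":0,"dy":0.05,"dz":0,"yaw":-0.015,"fingers":1},
    {"dx":0,"dy":0.05,"dz":0,"yaw":-0.015,"fingers":1},
    {"dx":0,"dy":0.03,"dz":0,"yaw":-0.015,"fingers":1},
    {"dx":0,"dy":0,"dz":0,"yaw":0,"fingers":1},
    {"dx":0,"dy":0,"dz":0,"yaw":0,"fingers":1}
  ]
}}

```text
clock: 25.3
position: [0.5168, -0.0374, 0.1288]
tool_rot: [3.138, 0.003, -0.14]
force: [-9.8, -19.5, -1.4]
grip_width: 0.0131
finger_force: 123.5
```

Run:
```python
from nut import *
where()
```

```text
a 172.15 r 164.1 z 128.8 bar a 171.98 Frad 7.1 Ftan 20.7 Fz -1.4 M [-4.37  1.89 -2.49] t 25.3 q [-0.05  0.5   0.01  1.97 -0.    0.68 -1.75]
```

>>> {"name": "drive_tool", "arguments": {
  "targets": [
    {"dx":0,"dy":0.057,"dz":0,"yaw":-0.0222,"fingers":1},
    {"dx":0,"dy":0.057,"dz":0,"yaw":-0.0222,"fingers":1},
    {"dx":0,"dy":0.057,"dz":0,"yaw":-0.0222,"fingers":1},
    {"dx":0,"dy":0,"dz":0,"yaw":0,"fingers":1},
    {"dx":0,"dy":0,"dz":0,"yaw":0,"fingers":1}
  ]
}}

```text
clock: 25.8
position: [0.5154, -0.0537, 0.129]
tool_rot: [3.139, 0.003, -0.034]
force: [-7.7, -15.8, -1.9]
grip_width: 0.0133
finger_force: 117.9
```

Run:
```python
from nut import *
where()
st,w=snap('wrist','w9')
for o in barcheck(w,st):print(o)
```

```text
a 177.86 r 164.1 z 129.0 bar a 178.05 Frad 7.1 Ftan 16.1 Fz -1.9 M [-3.47  1.67 -1.98] t 25.8 q [ 0.    0.5  -0.02  1.97  0.02  0.68 -1.63]
(5, np.float64(273.5), np.float64(290.5), np.float64(120.1), np.float64(-1.2), 245, 145)
(15, np.float64(279.5), np.float64(288.5), np.float64(115.4), np.float64(-0.4), 461, 144)
(25, np.float64(273.5), np.float64(287.5), np.float64(110.8), np.float64(-1.8), 294, 142)
(60, np.float64(273.5), np.float64(286.5), np.float64(95.3), np.float64(-2.0), 311, 139)
(80, np.float64(272.5), np.float64(286.5), np.float64(86.7), np.float64(-2.2), 286, 137)
(100, np.float64(278.5), np.float64(306.5), np.float64(78.3), np.float64(3.2), 142, 137)
(120, np.float64(271.5), np.float64(306.5), np.float64(69.9), np.float64(1.7), 113, 136)
(140, np.float64(276.5), np.float64(299.5), np.float64(61.5), np.float64(1.3), 171, 137)
(160, np.float64(275.5), np.float64(304.5), np.float64(53.0), np.float64(2.2), 135, 137)
```

Run:
```python
from nut import *
w=cv2.cvtColor(cv2.imread('pics/w9.png'),cv2.COLOR_BGR2GRAY)
for r in (5,30,60,90,120,150,180,210,240):print(r,w[r,254:322:2].tolist())
```

```text
5 [19, 18, 19, 21, 19, 20, 18, 21, 20, 20, 21, 21, 20, 21, 20, 31, 72, 87, 102, 122, 134, 139, 167, 165, 136, 127, 119, 104, 93, 60, 50, 48, 40, 23]
30 [148, 152, 153, 155, 157, 157, 159, 159, 160, 161, 162, 164, 107, 85, 84, 74, 104, 122, 140, 150, 159, 164, 165, 159, 153, 141, 127, 110, 86, 150, 153, 151, 149, 149]
60 [157, 158, 157, 158, 158, 158, 158, 160, 158, 160, 122, 94, 95, 96, 68, 107, 124, 143, 154, 163, 167, 167, 163, 157, 146, 133, 114, 99, 106, 144, 142, 143, 143, 143]
90 [150, 151, 150, 150, 150, 149, 150, 152, 109, 89, 90, 89, 90, 57, 111, 123, 141, 155, 163, 168, 169, 167, 160, 149, 136, 119, 102, 74, 139, 135, 134, 136, 135, 135]
120 [62, 116, 162, 170, 169, 171, 176, 174, 176, 104, 113, 114, 54, 110, 122, 139, 156, 163, 168, 168, 167, 161, 149, 139, 121, 100, 53, 164, 156, 57, 57, 43, 47, 57]
150 [72, 71, 63, 53, 56, 67, 74, 73, 73, 72, 71, 66, 71, 80, 86, 94, 99, 102, 101, 101, 94, 86, 81, 71, 62, 39, 145, 140, 146, 146, 147, 149, 150, 155]
180 [91, 91, 90, 90, 91, 91, 91, 91, 92, 94, 62, 31, 35, 44, 59, 71, 77, 87, 95, 89, 82, 67, 61, 50, 32, 115, 160, 159, 133, 93, 82, 151, 147, 144]
210 [78, 83, 89, 90, 92, 91, 90, 78, 36, 41, 44, 44, 43, 41, 43, 44, 45, 44, 44, 43, 45, 43, 44, 45, 46, 40, 31, 88, 71, 72, 73, 74, 76, 75]
240 [62, 61, 60, 62, 63, 65, 58, 24, 38, 41, 42, 42, 42, 41, 42, 44, 42, 43, 42, 42, 42, 42, 43, 44, 35, 60, 135, 129, 134, 134, 132, 133, 140, 148]
```

In the hand the bar is deflected about 3.5° under load, with the shank centre running from column 285 at row 240 to column 299 at row 5. It is still wedged in the hole, so I'll unwind further.

>>> {"name": "drive_tool", "arguments": {
  "targets": [
    {"dx":0,"dy":0.057,"dz":0,"yaw":-0.0222,"fingers":1},
    {"dx":0,"dy":0.057,"dz":0,"yaw":-0.0222,"fingers":1},
    {"dx":0,"dy":0.057,"dz":0,"yaw":-0.0222,"fingers":1},
    {"dx":0,"dy":0,"dz":0,"yaw":0,"fingers":1},
    {"dx":0,"dy":0,"dz":0,"yaw":0,"fingers":1}
  ]
}}

```text
clock: 26.35
position: [0.5161, -0.0699, 0.1291]
tool_rot: [3.14, 0.002, 0.072]
force: [-4.9, -11.2, -1.9]
grip_width: 0.0128
finger_force: 114.7
```

```bash
cat >> nut.py <<'E'
def line(w,rows=(5,30,60,90,120,150,180),st=None):
    g=cv2.GaussianBlur(cv2.cvtColor(w,cv2.COLOR_BGR2GRAY),(3,3),0)
    for r in rows:print(r,g[r,254:322:2].tolist())
E
python3 - <<'E'
from nut import *
where()
st,w=snap('wrist','w10');line(w,(20,60,90,120))
E
```

```text
a 183.53 r 163.6 z 129.1 bar a 184.13 Frad 5.6 Ftan 10.9 Fz -1.9 M [-2.41  1.19 -1.34] t 26.35 q [ 0.05  0.5  -0.05  1.96  0.04  0.68 -1.51]
20 [94, 95, 94, 95, 95, 95, 95, 95, 95, 96, 96, 92, 64, 96, 115, 134, 147, 157, 164, 165, 161, 156, 146, 131, 114, 95, 76, 96, 94, 98, 140, 112, 108, 124]
60 [159, 159, 159, 159, 159, 160, 160, 160, 158, 102, 96, 72, 93, 116, 134, 150, 161, 166, 168, 167, 161, 152, 139, 123, 107, 75, 132, 145, 145, 144, 144, 147, 160, 159]
90 [151, 151, 151, 152, 152, 152, 154, 120, 89, 91, 84, 75, 113, 128, 146, 159, 166, 169, 170, 166, 159, 147, 133, 116, 93, 98, 140, 137, 137, 137, 137, 136, 149, 152]
120 [129, 147, 161, 171, 171, 171, 162, 113, 114, 116, 87, 99, 122, 138, 155, 164, 169, 170, 169, 163, 154, 141, 124, 106, 80, 143, 156, 155, 155, 151, 137, 145, 152, 136]
```

>>> {"name": "drive_tool", "arguments": {
  "targets": [
    {"dx":0,"dy":0.057,"dz":0,"yaw":-0.0222,"fingers":1},
    {"dx":0,"dy":0.057,"dz":0,"yaw":-0.0222,"fingers":1},
    {"dx":0,"dy":0,"dz":0,"yaw":0,"fingers":1},
    {"dx":0,"dy":0,"dz":0,"yaw":0,"fingers":1}
  ]
}}

```text
clock: 26.8
position: [0.5177, -0.0805, 0.1292]
tool_rot: [3.141, 0.001, 0.143]
force: [-3.5, -6.3, -2.4]
grip_width: 0.0131
finger_force: 113.9
```

Run:
```python
from nut import *
where()
st,w=snap('wrist','w11');line(w,(20,60,120))
```

```text
a 187.28 r 163.0 z 129.2 bar a 188.21 Frad 4.2 Ftan 5.8 Fz -2.4 M [-1.54  0.68 -0.85] t 26.8 q [ 0.09  0.5  -0.07  1.95  0.05  0.69 -1.44]
20 [94, 95, 94, 95, 95, 96, 96, 96, 96, 98, 68, 87, 110, 131, 145, 156, 164, 166, 164, 158, 150, 136, 119, 103, 70, 93, 96, 95, 95, 95, 95, 93, 107, 103]
60 [160, 160, 161, 160, 161, 161, 161, 147, 95, 91, 74, 108, 126, 144, 157, 165, 169, 170, 165, 159, 147, 132, 116, 95, 94, 149, 146, 146, 147, 153, 149, 146, 146, 146]
120 [166, 173, 172, 172, 172, 172, 162, 113, 116, 83, 103, 124, 141, 158, 166, 170, 171, 170, 164, 153, 140, 122, 104, 81, 146, 155, 155, 154, 162, 172, 172, 173, 175, 176]
```

>>> {"name": "drive_tool", "arguments": {
  "targets": [
    {"dx":0,"dy":0.057,"dz":0,"yaw":-0.0222,"fingers":1},
    {"dx":0,"dy":0.043,"dz":0,"yaw":-0.0222,"fingers":1},
    {"dx":0,"dy":0,"dz":0,"yaw":0,"fingers":1},
    {"dx":0,"dy":0,"dz":0,"yaw":0,"fingers":1}
  ]
}}

```text
clock: 27.25
position: [0.5196, -0.0898, 0.1292]
tool_rot: [3.141, 0.0, 0.214]
force: [-1.3, -5.9, -1.6]
grip_width: 0.013
finger_force: 113.9
```

Run:
```python
from nut import *
where()
```

```text
a 190.62 r 162.6 z 129.2 bar a 192.24 Frad 2.3 Ftan 5.6 Fz -1.6 M [-1.22  0.41 -0.78] t 27.25 q [ 0.12  0.51 -0.08  1.94  0.07  0.69 -1.36]
```

>>> {"name": "drive_tool", "arguments": {
  "targets": [
    {"dx":0,"dy":0.035,"dz":0,"yaw":0,"fingers":1},
    {"dx":0,"dy":0,"dz":0,"yaw":0,"fingers":1},
    {"dx":0,"dy":0,"dz":0,"yaw":0,"fingers":1}
  ]
}}

```text
clock: 27.55
position: [0.5207, -0.0919, 0.1293]
tool_rot: [-3.142, -0.0, 0.216]
force: [0.4, -0.6, -2.7]
grip_width: 0.0129
finger_force: 113.7
```

Run:
```python
from nut import *
where()
```

```text
a 191.44 r 161.9 z 129.3 bar a 192.36 Frad -0.2 Ftan 0.7 Fz -2.7 M [-0.37  0.03 -0.19] t 27.55 q [ 0.13  0.51 -0.09  1.94  0.07  0.69 -1.35]
```

Free now. I'll draw the bar out and go to the nut viewing pose.

>>> {"name": "drive_tool", "arguments": {
  "targets": [
    {"dx":-0.05,"dy":0,"dz":0,"yaw":0,"fingers":1},
    {"dx":-0.1,"dy":0,"dz":0,"yaw":0,"fingers":1},
    {"dx":-0.15,"dy":0,"dz":0,"yaw":0,"fingers":1},
    {"dx":-0.2,"dy":0,"dz":0,"yaw":0,"fingers":1},
    {"dx":-0.15,"dy":0,"dz":0,"yaw":0,"fingers":1},
    {"dx":0,"dy":0.2,"dz":-0.15,"yaw":0.05,"fingers":1},
    {"dx":0,"dy":0.2,"dz":-0.15,"yaw":0.05,"fingers":1},
    {"dx":0,"dy":0.2,"dz":-0.15,"yaw":0,"fingers":1},
    {"dx":0,"dy":0.3,"dz":0,"yaw":0,"fingers":1},
    {"dx":0.3,"dy":0.3,"dz":0,"yaw":0,"fingers":1},
    {"dx":0.3,"dy":0.1,"dz":0,"yaw":0,"fingers":1},
    {"dx":0.3,"dy":0,"dz":0,"yaw":0,"fingers":1},
    {"dx":0.3,"dy":0,"dz":0,"yaw":0,"fingers":1},
    {"dx":0.3,"dy":0,"dz":0,"yaw":0,"fingers":1},
    {"dx":0,"dy":0,"dz":0,"yaw":0,"fingers":1},
    {"dx":0,"dy":0,"dz":0,"yaw":0,"fingers":1}
  ]
}}

```text
clock: 29.15
position: [0.6184, -0.226, 0.1736]
tool_rot: [-3.141, 0.001, 0.059]
force: [-0.6, 0.2, -2.4]
grip_width: 0.0132
finger_force: 113.7
```

Run:
```python
from nut import *
where()
st,w=snap('wrist','w12')
print(profile(w,st,.136,222,324))
# nut top-face front edge height: dark-side/bright-top transition along a=265, casting the r=45 cylinder
```

```text
a 249.85 r 177.1 z 173.6 bar a 183.39 Frad 0.0 Ftan -0.6 Fz -2.4 M [0.01 0.07 0.03] t 29.15 q [ 0.27  0.64 -0.02  1.56  0.02  0.95 -1.26]
[(222, 25), (224, 27), (226, 28), (228, 28), (230, 28), (232, 27), (234, 27), (236, 28), (238, 27), (240, 29), (242, 34), (244, 32), (246, 31), (248, 34), (250, 36), (252, 32), (254, 27), (256, 27), (258, 31), (260, 25), (262, 26), (264, 28), (266, 25), (268, 24), (270, 24), (272, 24), (274, 24), (276, 24), (278, 24), (280, 24), (282, 24), (284, 24), (286, 24), (288, 23), (290, 23), (292, 23), (294, 23), (296, 23), (298, 23), (300, 24), (302, 20), (304, 19), (306, 18), (308, 19), (310, 18), (312, 18), (314, 17), (316, 17), (318, 19), (320, 20), (322, 21)]
```

The hole edges now sit at 240° and 265°, with the next hole's first edge at 301°, so there is a hole near 252.5°. Stroke 2 therefore turned the nut about 73°, for a total of about 135° (2.36 rad), within the stated range and ending on the hard stop. Now I'll lay the bar down.

>>> {"name": "drive_tool", "arguments": {
  "targets": [
    {"dx":-0.3,"dy":0.02,"dz":0,"yaw":0,"fingers":1},
    {"dx":-0.3,"dy":0.02,"dz":0,"yaw":0,"fingers":1},
    {"dx":-0.3,"dy":0.02,"dz":0,"yaw":0,"fingers":1},
    {"dx":-0.3,"dy":0.02,"dz":0.1,"yaw":0,"fingers":1},
    {"dx":-0.18,"dy":0.02,"dz":0.25,"yaw":0,"fingers":1},
    {"dx":0,"dy":0,"dz":0.25,"yaw":0,"fingers":1},
    {"dx":0,"dy":0,"dz":0.25,"yaw":0,"fingers":1},
    {"dx":0,"dy":0,"dz":0.25,"yaw":0,"fingers":1},
    {"dx":0,"dy":0,"dz":0.25,"yaw":0,"fingers":1},
    {"dx":0,"dy":0,"dz":0.15,"yaw":0,"fingers":1},
    {"dx":0,"dy":0,"dz":0.1,"yaw":0,"fingers":1},
    {"dx":0,"dy":0,"dz":0,"yaw":0,"fingers":1},
    {"dx":0,"dy":0,"dz":0,"yaw":0,"fingers":1}
  ]
}}

```text
clock: 30.5
position: [0.4821, -0.2446, 0.0149]
tool_rot: [3.141, -0.001, 0.058]
force: [0.1, 0.5, -1.4]
grip_width: 0.0131
finger_force: 113.7
```

>>> {"name": "drive_tool", "arguments": {
  "targets": [
    {"dx":0,"dy":0,"dz":0.06,"yaw":0,"fingers":1},
    {"dx":0,"dy":0,"dz":0.05,"yaw":0,"fingers":1},
    {"dx":0,"dy":0,"dz":0,"yaw":0,"fingers":1},
    {"dx":0,"dy":0,"dz":0,"yaw":0,"fingers":1}
  ]
}}

```text
clock: 30.9
position: [0.4819, -0.2444, 0.0032]
tool_rot: [-3.141, 0.0, 0.059]
force: [-0.0, -0.4, -1.5]
grip_width: 0.0128
finger_force: 113.7
```

>>> {"name": "drive_tool", "arguments": {
  "targets": [
    {"dx":0,"dy":0,"dz":0.013,"yaw":0,"fingers":1},
    {"dx":0,"dy":0,"dz":0,"yaw":0,"fingers":1},
    {"dx":0,"dy":0,"dz":0,"yaw":0,"fingers":1}
  ]
}}

```text
clock: 31.2
position: [0.482, -0.2444, 0.0019]
tool_rot: [-3.142, -0.0, 0.059]
force: [0.1, 0.4, -2.7]
grip_width: 0.0128
finger_force: 113.7
```

Within 1 mm of the bench. I'll release gently, rise and back away.

>>> {"name": "drive_tool", "arguments": {
  "targets": [
    {"dx":0,"dy":0,"dz":0.004,"yaw":0,"fingers":1},
    {"dx":0,"dy":0,"dz":0,"yaw":0,"fingers":0.7},
    {"dx":0,"dy":0,"dz":0,"yaw":0,"fingers":0.5},
    {"dx":0,"dy":0,"dz":0,"yaw":0,"fingers":0.5},
    {"dx":0,"dy":0,"dz":0,"yaw":0,"fingers":0.5},
    {"dx":0,"dy":0,"dz":-0.1,"yaw":0,"fingers":0.5},
    {"dx":0,"dy":0,"dz":-0.3,"yaw":0,"fingers":0.5},
    {"dx":0,"dy":0,"dz":-0.4,"yaw":0,"fingers":0.5},
    {"dx":0,"dy":0,"dz":-0.4,"yaw":0,"fingers":0.5},
    {"dx":0,"dy":0,"dz":-0.4,"yaw":0,"fingers":0.5},
    {"dx":0,"dy":0,"dz":-0.3,"yaw":0,"fingers":0.5},
    {"dx":0,"dy":0,"dz":-0.3,"yaw":0,"fingers":0.5},
    {"dx":0,"dy":0,"dz":0,"yaw":0,"fingers":0.5},
    {"dx":0,"dy":0,"dz":0,"yaw":0,"fingers":0.5}
  ]
}}

```text
clock: 32.6
position: [0.482, -0.2445, 0.2224]
tool_rot: [3.141, -0.001, 0.059]
force: [0.4, -0.4, -0.7]
grip_width: 0.0425
finger_force: 0.0
```

Run:
```python
from nut import *
st,w=snap('wrist','w13');_,t=snap('top','t13')
a=cv2.resize(w,(440,330));b=cv2.resize(t[120:240,170:440],(440,196));b=cv2.resize(t[80:245,175:435],(440,270))
cv2.imwrite('pics/c13.png',np.vstack([a,b]))
print(st['position'],st['clock'])
```

```text
[ 0.48196412 -0.24445321  0.222356  ] 32.6
```

View pics/c13.png

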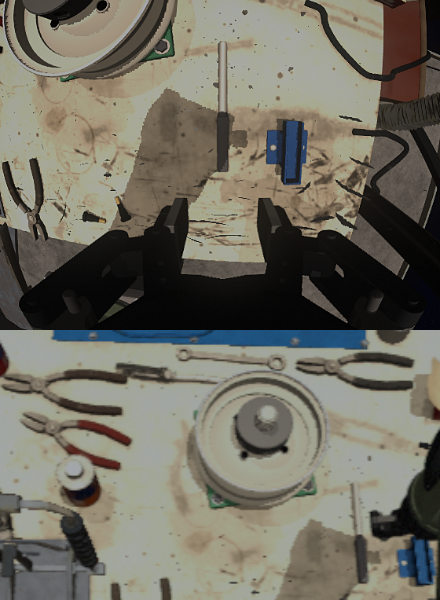

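The bar lies flat (wrist crop, from (222,42) to (222,170)), the can still stands (lower crop, (80,480)), and the gripper is clear of everything. I'm handing in.

```bash
python3 -c "
from workcell import workorder
print(workorder.job_done())"
```

```text
the job is handed in; nothing more can be done
None
```

The job is handed in: the nut turned about 135° in two strokes until torque rose to about 2.2 N m at what I read as its hard stop, the bar is drawn out and lies flat on the bench, and the can of rubber cement still stands; no verdict came back.

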